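# Serve the mini muffin with the tongs

## Robot

A 6-joint arm with a two-finger parallel gripper is mounted at the origin on the work surface. World frame = base frame: x ahead of the robot, y to its left, z up, the work surface at z = 0. Lengths are in m, angles in rad, forces in N, time in s.
With the tool pointing down it reaches from about 0.225 to 0.725 m from the base axis. Payload 3.1 kg.
Tool frame: the origin (TCP) lies midway between the tips of the shut fingers; the grasp point (between the pads) lies behind it (r.pinch_z is the z of the grasp point in the tool frame, in m); z points along the fingers, y is the line along which they close (so a half turn about z gives the same grasp; the last joint's range is limited). The gripper opens to 85 mm and grips with 20 to 120 N. Pads are 22 mm wide; open, the fingers measure 114 mm over their backs; the gripper's body (76 mm by 85 mm) begins 54 mm behind the grasp point. The pads swing forward as they close: fully open they stand 13 mm farther back than shut.
Start: joints at [-1.448, 0.048, 0.099, 1.622, 0, 1.443], TCP at [0.13, -0.509, 0.201] pointing down, gripper open.
Joint ranges: [-2.91, 2.91], [-0.99, 1.94], [-1.21, 1.42], [-2.12, 2.29], [-1.49, 1.47], [-3.14, 3.14]. Speed limits (rad/s): [2.79, 2.79, 3.14, 3.14, 3.14, 3.14].

## Interface

Orientations are given as [roll, pitch, yaw] about the fixed x, y, z axes, in that order (R = Rz(yaw) Ry(pitch) Rx(roll)).
In Python, from bench import sensors, imaging, order, r gives the robot as it stands.
- The arm moves only by the tool arm_command, never from a script. Its argument "increments" is a list of rows, each an object with "angular": the turn, a rotation vector about the tool's x, y, z normalised to -1 to 1, where 1 is 0.5 rad, a list of three; "translation": the shift along the tool's x, y, z normalised to -1 to 1, where 1 is 8 cm, a list of three; "claw": the gripper command: -1 is shut, 1 is fully open, values between are in proportion. In form: [{"angular": [rx, ry, rz], "translation": [dx, dy, dz], "claw": claw}, ...]. A call has 1 to 10 rows; each row is the pose to reach, as a shift and turn from the pose commanded when the call began, along the tool's axes at that moment; what a row does not reach only later rows make up. A row lasts 1/12 s, in which the tool goes at most 41.7 mm and 7.16 degrees, less where a joint would pass 70% of its speed; a pose out of reach is approached as far as the arm can. A call with a number of a shift or a turn outside -1 to 1 is refused whole. A call with a gripper value outside its range is refused whole. The fingers move at their own pace and stop on an object; the grip force is fixed at half the most. Time passes only in rows, so rows that repeat a pose let the fingers close. It gives the time, the measured TCP pose, the force, the opening and the grip force at its end, in the units of the state.
- sensors.get_state(): the state, without advancing time (a new reading comes with each control period).
- imaging.grab_frame(name): name is "scene" or "side" or "wrist"; returns the picture (420x560x3 uint8, red, green, blue); there is no depth.
- imaging.camera_params(name): a dict with "fx", "fy", "cx", "cy" (pixels), "k1" (the pictures are not rectified: a ray, as slopes to the right and down, at radius r is drawn at 1 + k1 r^2 times it, then the intrinsics apply), "rvec" (rotation vector, rad) and "tvec" (3), from world to camera coordinates, as OpenCV has them. Camera axes: x right, y down, z forward; pixel columns grow to the right and rows downward; lengths in m; the calibration is good to about 2 mm. A picture is of the moment at which its call begins: read the wrist's pose just before it. camera_params takes no time and is no camera call; for the wrist camera it gives the pose at the moment of the call.
- order.sign_off(): hands the job in; it is judged then, once.
The state is a dict: "time": time; "joint_positions": joint angles; "dq": joint speeds; "joint_efforts": joint torques, N m; "position": TCP position; "eef_rot": TCP orientation; "ft_force": force on the tool from outside, world axes, zero at the start; "moment": the same for the moment, N m; "gripper_width": finger opening in m; "grasp_force": force on a finger pad.
Only numpy, scipy, OpenCV 4.12 (cv2) and the standard library are available. Lean on these libraries where they do the work, as an engineer would, in place of code of your own. Each camera call takes 0.05 s, during which the arm holds its last target. There are 200 camera calls.

## Task

Pick up the steel serving tongs, close them on the mini muffin that stands on the footed cake stand, and carry it to the empty tea plate. Handle the muffin with the tongs only, keep it upright, and leave the stand, the plate, the mugs and the sugar dispenser where they are. Finish while still holding: the muffin stays gripped in the tongs about a hand's width above the middle of the tea plate, not put down.

Things in the scene. Friction and masses are not known exactly. Their poses are not given: they have to be found in the camera images.
- tongs: Sprung stainless serving tongs, 190 mm long, 74 g, lying on edge on the board so that its two arms, joined by a bow at the rear, lie side by side, open, in the horizontal plane. Origin: on the centre line at the underside, near the centre of mass; x along the centre line to the jaws (tips x = +98 mm, rear of bow x = -92 mm), y across both arms, z up.
- tongs_grip (a point): Place to grip the tongs: on the centre line between the arms, 10 mm above the origin of the tongs. Here the two strip arms (each 16 mm tall, 8 mm above and below this point) measure 53 mm over their outer faces when free; squeeze them together across y. Each mm less here brings the jaws 2 mm closer. Closed on the muffin they measure about 35 mm here, fully shut about 19 mm.
- tongs_jaw (a point): Point midway between the two scooped jaws, on the centre line at half their height: x = 79 mm, z = 10 mm in the frame of the tongs. The jaws are 20 mm tall (10 mm above and below it), about 40 mm long, and stand 74 mm apart inside when free. A held muffin has its axis here.
- tongs_left (a joint): Squeeze angle of the tongs' arms (hinged at the rear, both move alike): 0 when free and open, about 0.11 closed on the muffin, 0.215 fully shut. The spring opens them when let go; it pushes back on each finger at tongs_grip with about 4 N as the squeeze begins, 8 N at the muffin's width, 11 N fully shut.
- board: Wooden board 215 x 115 x 10 mm, fixed, on which the tongs lie. Origin: centre of its underside, on the dresser top.
- muffin: Mini muffin, 26 g, rigid: a pleated paper case, 34 mm across at the foot and 38 mm at 24 mm height, with a domed top 43 mm across that overhangs the case, 39 mm tall in all. Origin: centre of its underside, z up. It is gripped by the case, the middle of the jaws about 13 mm above its underside.
- stand: Low footed cake stand of white ceramic, 0.55 kg, with a flat round top 136 mm across, 50 mm high. Origin: centre of its foot, on the dresser; the muffin stands near the middle of the top.
- plate: Empty white ceramic tea plate, 160 mm across, 16 mm high at the rim, on the dresser. Origin: centre of its underside.
- mug_a: Glass mug with a cork bottom, 80 mm across, 98 mm tall, with a handle; on the kettle tray. Origin: centre of its underside. Leave alone.
- mug_b: The second, identical glass mug on the kettle tray. Leave alone.
- sugar: Stainless steel sugar dispenser, 68 mm across, 136 mm tall, on the kettle tray. Origin: centre of its underside. Leave alone. (The tray, 440 x 320 mm, also carries a kettle 190 mm tall and a dish with two teaspoons; these are fixed.)

How it is judged:
On the way, in this order (a step that is already met when the one before it is completed fails the run):
1. the tongs are lifted off the board in the gripper, the muffin still standing on the cake stand (height (world z) of tongs above 0.03 m and contact force between tongs and the fingers above 1 N and distance of muffin from where it was at the start of the episode below 0.02 m and contact force between muffin and stand above 0.05 N), for 0.2 s.
2. the muffin is lifted off the cake stand between the jaws of the tongs (contact force between muffin and tongs above 0.5 N and contact force between muffin and stand below 0.01 N and height (world z) of muffin above 0.065 m and distance between muffin and tongs_jaw below 0.045 m), for 0.2 s.
At the end, for the whole second after the job is handed in: Tongs held in the gripper with the muffin gripped in their jaws, at rest, upright within 0.5 rad, 50 to 180 mm above the plate's underside and within 45 mm of its middle; nothing else touches the muffin, tongs clear of plate and stand, both upright and moved under 40 mm (contact force between muffin and tongs above 0.5 N and contact force between tongs and the fingers above 1 N and distance between muffin and tongs_jaw below 0.045 m and horizontal distance between muffin and plate below 0.045 m and z of muffin in the frame of plate between 0.05 and 0.18 m and angle between muffin's own z axis and vertical below 0.5 rad and linear speed of muffin below 0.03 m/s and contact force between muffin and the arm below 0.1 N and contact force between each of muffin, tongs and plate below 0.01 N and contact force between each of muffin, tongs and stand below 0.01 N and angle between each of plate, stand's own z axis and vertical below 0.1 rad and distance of each of plate, stand from where it was at the start of the episode below 0.04 m); the arm keeps its last pose, push and grip.
It fails at once if the robot touches the muffin itself instead of using the tongs (contact force between muffin and the fingers above 0.3 N or contact force between muffin and the arm above 0.3 N).
It fails at once if the muffin falls onto the dresser or the plate, or tips over (height (world z) of muffin below 0.04 m or angle between muffin's own z axis and vertical above 0.8 rad).
It fails at once if a mug or the sugar dispenser is pushed away or knocked over (distance of any of mug_a, mug_b, sugar from where it was at the start of the episode above 0.03 m or angle between any of mug_a, mug_b, sugar's own z axis and vertical above 0.3 rad).
It also fails if it takes over 45 s, if anything falls off the work surface, if the arm or the gripper's body presses on something with over 40 N, if the wrist force passes 120 N, or if a joint passes its speed limit or range.

## Working session

There is one attempt and no reset: what is moved stays moved. The work goes in short steps, Python scripts to look and compute and a tool call to move; the robot and the scene stay as the last step left them, time stands still between calls to the robot, and variables do not carry over. Pictures are saved under pics/ and viewed, at most 10 in all, crops included, and the job is handed in when it is done.

Besides the shell and the picture viewer there is one more tool, called in YAML: its name, and indented under it one key for each argument. arm_command: Moves the arm, as the interface text tells. Its arguments: {"type":"object","properties":{"increments":{"type":"array","items":{"type":"object","properties":{"angular":{"type":"array","items":{"type":"number","minimum":-1,"maximum":1}},"translation":{"type":"array","items":{"type":"number","minimum":-1,"maximum":1}},"claw":{"type":"number"}}}}},"required":["increments"]}

```bash
mkdir -p pics; ls; python3 - <<'E'
from bench import sensors, imaging, order, r
import cv2, numpy as np
print(r.pinch_z); s=sensors.get_state(); print(s)
ims=[]
for n in ["scene","side","wrist"]:
    p=imaging.camera_params(n); print(n,p)
    im=imaging.grab_frame(n); cv2.imwrite(f"pics/{n}0.png",im[:,:,::-1])
E
```

```text
pics
-0.0187
{'time': 0.0, 'joint_positions': array([-1.44781249e+00,  4.87398306e-02,  9.75795038e-02,  1.62200384e+00,
        2.20252411e-07,  1.44302402e+00]), 'dq': array([ 0.00017202,  0.00091646, -0.00049702, -0.00021545, -0.00167893,
        0.00110198]), 'joint_efforts': array([-6.03319404e-04, -3.38778198e+01,  3.20017433e+01,  2.00805778e-02,
       -3.55057609e-04, -5.18768985e-06]), 'position': array([ 0.13018827, -0.50788967,  0.19951374]), 'eef_rot': array([-3.13924414e+00, -3.01940379e-04,  2.50755789e-01]), 'ft_force': array([ 0.35933729, -0.42340042,  0.36927979]), 'moment': array([-0.03165013, -0.03489956,  0.04059204]), 'grasp_force': 0.0, 'gripper_width': 0.08550854981305586}
scene {'fx': 475.0665112438622, 'fy': 475.0665112438622, 'cx': 279.30325259651994, 'cy': 194.1183878382993, 'k1': -0.012033418041683086, 'rvec': array([ 0.7206332 ,  2.58061765, -1.13077108]), 'tvec': array([ 0.43638519, -0.10730766,  1.42529766])}
side {'fx': 419.6529027590847, 'fy': 419.6529027590847, 'cx': 279.7097523124016, 'cy': 218.2385625072929, 'k1': -0.022222161327130237, 'rvec': array([ 0.2370113 , -2.64921915,  1.53378788]), 'tvec': array([0.47751085, 0.13689331, 0.99160314])}
wrist {'fx': 291.71660024901945, 'fy': 291.71660024901945, 'cx': 279.0780928489021, 'cy': 207.84532974506587, 'k1': -0.01763968811760314, 'rvec': array([-2.26724136,  1.75838927,  0.29455363]), 'tvec': array([-0.52342562, -0.04142378,  0.3816449 ])}
```

View pics/scene0.png

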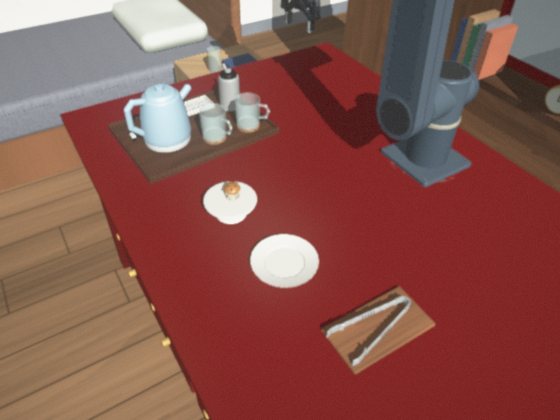

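View pics/side0.png

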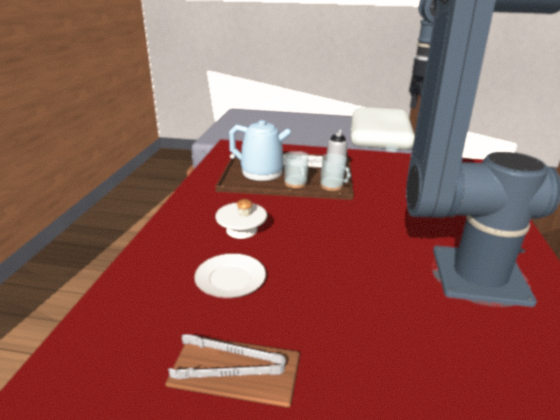

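View pics/wrist0.png

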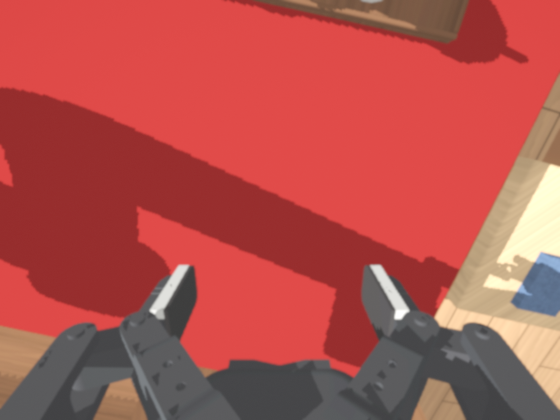

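The scene view shows the muffin at (232,187), the stand at (230,200), the plate at (285,260), and the tongs with bow at (405,298) and tips at (332,331) and (357,360). In the side view the tongs' bow is at (281,362) with tips at (187,341) and (174,374), the muffin is at (245,205) and the plate at (230,275). The wrist view shows only cloth and the edge of the tray.

```bash
cat > h.py <<'E'
import cv2, numpy as np
from bench import sensors, imaging, order, r
from scipy.spatial.transform import Rotation as Ro
def ray(p,uv):
    K=np.array([[p['fx'],0,p['cx']],[0,p['fy'],p['cy']],[0,0,1]])
    d=cv2.undistortPoints(np.array(uv,float).reshape(-1,1,2),K,np.array([p['k1'],0,0,0]))[:,0]
    R=cv2.Rodrigues(p['rvec'])[0]; d=np.c_[d,np.ones(len(d))]@R
    return -R.T@p['tvec'], d
def onplane(p,uv,z):
    c,d=ray(p,uv); return c+d*((z-c[2])/d[:,2])[:,None]
def tri(p1,u1,p2,u2):
    c1,d1=ray(p1,u1); c2,d2=ray(p2,u2); out=[]
    for a,b in zip(d1,d2):
        s=np.linalg.lstsq(np.c_[a,-b],c2-c1,rcond=None)[0]
        q1,q2=c1+s[0]*a,c2+s[1]*b; out.append(np.r_[(q1+q2)/2,np.linalg.norm(q1-q2)])
    return np.array(out)
def blobs(mask,n=3):
    m=mask.astype(np.uint8); k,l,st,c=cv2.connectedComponentsWithStats(m)
    o=np.argsort(-st[1:,4])[:n]+1
    return [(i,st[i],c[i]) for i in o],l
E
python3 - <<'E'
from h import *
np.set_printoptions(precision=4,suppress=True)
P={n:imaging.camera_params(n) for n in("scene","side")}
roi={"scene":dict(pl=(230,300,240,330),st=(175,228,195,265),bd=(280,375,315,440)),"side":dict(pl=(245,305,180,280),st=(195,240,205,275),bd=(330,405,160,305))}
M={}
for n in P:
    im=cv2.imread(f"pics/{n}0.png"); hsv=cv2.cvtColor(im,cv2.COLOR_BGR2HSV).astype(int); H,S,V=hsv[...,0],hsv[...,1],hsv[...,2]
    def sub(m,k):
        a,b,c,d=roi[n][k]; o=np.zeros_like(m); o[a:b,c:d]=m[a:b,c:d]; return o
    M[n]={}
    for k,m in dict(pl=(S<90)&(V>110),muf=(H>=6)&(H<=22)&(S>90)&(V>90),tg=(S<75)&(V>90)).items():
        m=sub(m,dict(pl='pl',muf='st',tg='bd')[k]); B,l=blobs(m,1); i,st,c=B[0]
        M[n][k]=np.argwhere(l==i)[:,::-1] if k!='tg' else np.argwhere(m)[:,::-1]
        print(n,k,st,c)
    # stand-top rim
    m=sub((S<90)&(V>110),'st'); print(n,'st',blobs(m,1)[0][0][1:])
    pts=onplane(P[n],M[n]['pl'],.014); lo,hi=pts.min(0),pts.max(0); print('plate z.014',(lo+hi)/2,hi-lo)
    sp=np.argwhere(m)[:,::-1]; pts=onplane(P[n],sp,.05)[:,:2]; print('stand', pts.min(0),pts.max(0))
    t=onplane(P[n],M[n]['tg'],.02)[:,:2]; print('tongs rect z.02',cv2.minAreaRect(t.astype(np.float32)),cv2.minEnclosingTriangle(t.astype(np.float32).reshape(-1,1,2))[1].reshape(-1,2))
c=lambda k:tri(P['scene'],[M['scene'][k].mean(0)],P['side'],[M['side'][k].mean(0)])
for k in('pl','muf'): print(k,c(k))
print('tongs bow, tips',tri(P['scene'],[(408,298),(330,332),(355,361)],P['side'],[(283,362),(184,340),(172,374)]))
print('swapped',tri(P['scene'],[(330,332),(355,361)],P['side'],[(172,374),(184,340)]))
E
```

```text
scene pl [ 249  233   71   55 3013] [283.8453 260.1553]
scene muf [224 181  16  13 155] [231.4    187.4452]
scene tg [ 326  295   85   71 1045] [372.422  322.8239]
scene st (array([ 203,  181,   55,   44, 1668], dtype=int32), array([229.6121, 202.452 ]))
plate z.014 [0.5752 0.1226 0.014 ] [0.1624 0.1647 0.    ]
stand [ 0.5364 -0.1628] [ 0.6763 -0.0048]
tongs rect z.02 ((0.5132678747177124, 0.3548310101032257), (0.20928344130516052, 0.08976509422063828), 14.004973411560059) [[0.3144 0.3515]
 [0.6048 0.4239]
 [0.6149 0.3249]]
side pl [ 194  253   72   45 2515] [229.8946 275.2493]
side muf [237 199  16  10 131] [244.3588 203.4962]
side tg [ 169  334  117   45 2025] [229.724  360.5383]
side st (array([ 215,  203,   53,   36, 1312], dtype=int32), array([240.4848, 219.5976]))
plate z.014 [0.5795 0.1195 0.014 ] [0.1633 0.1646 0.    ]
stand [ 0.5369 -0.157 ] [0.6763 0.0251]
tongs rect z.02 ((0.5128735899925232, 0.36487430334091187), (0.19764146208763123, 0.10076389461755753), 5.010804176330566) [[0.2852 0.349 ]
 [0.6066 0.4269]
 [0.616  0.3197]]
pl [[0.5781 0.1268 0.0148 0.0004]]
muf [[ 0.5973 -0.0937  0.0825  0.001 ]]
tongs bow, tips [[0.4159 0.3656 0.0342 0.0031]
 [0.6037 0.3427 0.0273 0.0033]
 [0.5976 0.4167 0.0236 0.0024]]
swapped [[ 0.6062  0.3609 -0.0017  0.0633]
 [ 0.5957  0.4046  0.0601  0.052 ]]
```

```bash
python3 - <<'E'
from h import *
np.set_printoptions(precision=4,suppress=True)
s=sensors.get_state(); p=imaging.camera_params('wrist'); c,d=ray(p,[(279,208),(279,100)])
R=Ro.from_euler('xyz',s['eef_rot']).as_matrix()
print('cam in tool',R.T@(c-s['position']),'axis',R.T@d[0], 'up', R.T@(d[1]-d[0]))
P={n:imaging.camera_params(n) for n in("scene","side")}
print('kettle,mug,mug,sugar foot',onplane(P['scene'],[(165,145),(213,138),(248,125),(230,107),(277,128),(150,172)],.01))
E
```

```text
cam in tool [ 0.084  -0.0003 -0.1735] axis [-0.3233 -0.0008  0.9463] up [ 0.3513 -0.0001  0.1198]
kettle,mug,mug,sugar foot [[ 0.6473 -0.4422  0.01  ]
 [ 0.5065 -0.4013  0.01  ]
 [ 0.379  -0.4089  0.01  ]
 [ 0.3798 -0.5333  0.01  ]
 [ 0.3075 -0.3475  0.01  ]
 [ 0.7311 -0.3433  0.01  ]]
```

arm_command:
  increments:
    - {"angular": [0, 0, 0], "translation": [0, 0, -0.5], "claw": 1}
    - {"angular": [0, 0, 0], "translation": [0, 0, -1], "claw": 1}
    - {"angular": [0, 0, 0], "translation": [0, 0, -1], "claw": 1}

```text
time: 0.4
position: [0.1305, -0.5103, 0.2874]
eef_rot: [3.132, 0.001, 0.251]
ft_force: [-0.5, -0.0, 1.6]
gripper_width: 0.0853
grasp_force: 0.0
```

arm_command:
  increments:
    - {"angular": [0, 0, 0], "translation": [0.35, -0.48, 0], "claw": 1}
    - {"angular": [0, 0, 0], "translation": [0.7, -0.96, 0], "claw": 1}
    - {"angular": [0, 0, 0], "translation": [0.7, -0.96, 0], "claw": 1}

```text
time: 0.65
position: [0.1667, -0.4162, 0.281]
eef_rot: [-3.139, -0.002, 0.253]
ft_force: [-0.3, 0.5, 0.6]
gripper_width: 0.0856
grasp_force: 0.0
```

arm_command:
  increments:
    - {"angular": [0, 0, 0], "translation": [0.35, -0.48, 0], "claw": 1}
    - {"angular": [0, 0, 0], "translation": [0.7, -0.96, 0], "claw": 1}
    - {"angular": [0, 0, 0], "translation": [0.7, -0.96, 0], "claw": 1}

```text
time: 0.9
position: [0.2017, -0.328, 0.2815]
eef_rot: [-3.141, -0.002, 0.254]
ft_force: [0.1, -0.8, 0.8]
gripper_width: 0.0855
grasp_force: 0.0
```

arm_command:
  increments:
    - {"angular": [0, 0, 0], "translation": [0.35, -0.48, 0], "claw": 1}
    - {"angular": [0, 0, 0], "translation": [0.7, -0.96, 0], "claw": 1}
    - {"angular": [0, 0, 0], "translation": [0.7, -0.96, 0], "claw": 1}

```text
time: 1.15
position: [0.2368, -0.2401, 0.2816]
eef_rot: [3.141, -0.002, 0.254]
ft_force: [-0.7, -0.4, 0.4]
gripper_width: 0.0853
grasp_force: 0.0
```

arm_command:
  increments:
    - {"angular": [0, 0, 0], "translation": [0.35, -0.48, 0], "claw": 1}
    - {"angular": [0, 0, 0], "translation": [0.7, -0.96, 0], "claw": 1}
    - {"angular": [0, 0, 0], "translation": [0.7, -0.96, 0], "claw": 1}

```text
time: 1.4
position: [0.2722, -0.1517, 0.2814]
eef_rot: [-3.141, -0.003, 0.255]
ft_force: [-0.2, -0.1, -0.1]
gripper_width: 0.0851
grasp_force: 0.0
```

arm_command:
  increments:
    - {"angular": [0, 0, 0], "translation": [0.35, -0.48, 0], "claw": 1}
    - {"angular": [0, 0, 0], "translation": [0.7, -0.96, 0], "claw": 1}
    - {"angular": [0, 0, 0], "translation": [0.7, -0.96, 0], "claw": 1}

```text
time: 1.65
position: [0.3075, -0.063, 0.2811]
eef_rot: [-3.141, -0.003, 0.257]
ft_force: [-0.4, -0.3, -0.5]
gripper_width: 0.0852
grasp_force: 0.0
```

arm_command:
  increments:
    - {"angular": [0, 0, 0], "translation": [0.35, -0.48, 0], "claw": 1}
    - {"angular": [0, 0, 0], "translation": [0.7, -0.96, 0], "claw": 1}
    - {"angular": [0, 0, 0], "translation": [0.7, -0.96, 0], "claw": 1}

```text
time: 1.9
position: [0.3428, 0.0255, 0.2806]
eef_rot: [-3.14, -0.002, 0.257]
ft_force: [-0.8, -0.9, -0.9]
gripper_width: 0.0852
grasp_force: 0.0
```

arm_command:
  increments:
    - {"angular": [0, 0, 0], "translation": [0.35, -0.48, 0], "claw": 1}
    - {"angular": [0, 0, 0], "translation": [0.7, -0.96, 0], "claw": 1}
    - {"angular": [0, 0, 0], "translation": [0.7, -0.96, 0], "claw": 1}

```text
time: 2.15
position: [0.3781, 0.1138, 0.2801]
eef_rot: [-3.14, -0.002, 0.256]
ft_force: [-0.9, -1.4, -0.8]
gripper_width: 0.0857
grasp_force: 0.0
```

arm_command:
  increments:
    - {"angular": [0, 0, 0], "translation": [0.35, -0.48, 0], "claw": 1}
    - {"angular": [0, 0, 0], "translation": [0.7, -0.96, 0], "claw": 1}
    - {"angular": [0, 0, 0], "translation": [0.7, -0.96, 0], "claw": 1}

```text
time: 2.4
position: [0.4168, 0.19, 0.2794]
eef_rot: [-3.129, -0.001, 0.274]
ft_force: [-1.6, 0.0, 0.9]
gripper_width: 0.0853
grasp_force: 0.0
```

arm_command:
  increments:
    - {"angular": [0, 0, 0], "translation": [0.35, -0.48, 0], "claw": 1}
    - {"angular": [0, 0, 0], "translation": [0.7, -0.96, 0], "claw": 1}
    - {"angular": [0, 0, 0], "translation": [0.7, -0.96, 0], "claw": 1}

```text
time: 2.65
position: [0.4613, 0.2348, 0.2805]
eef_rot: [-3.103, 0.001, 0.316]
ft_force: [0.0, -1.0, -0.6]
gripper_width: 0.0852
grasp_force: 0.0
```

arm_command:
  increments:
    - {"angular": [0, 0, 0.18], "translation": [0.35, -0.48, 0.2], "claw": 1}
    - {"angular": [0, 0, 0.35], "translation": [0.6, -0.9, 0.5], "claw": 1}
    - {"angular": [0, 0, 0.35], "translation": [0.6, -0.9, 0.5], "claw": 1}
    - {"angular": [0, 0, 0.35], "translation": [0.6, -0.9, 0.5], "claw": 1}
    - {"angular": [0, 0, 0.35], "translation": [0.6, -0.9, 0.5], "claw": 1}

```text
time: 3.07
position: [0.5049, 0.2018, 0.247]
eef_rot: [-3.065, 0.01, 0.209]
ft_force: [-0.3, 0.4, 0.2]
gripper_width: 0.0856
grasp_force: 0.0
```

```bash
python3 - <<'E'
from h import *
import pickle
s=sensors.get_state(); p=imaging.camera_params('wrist'); im=imaging.grab_frame('wrist'); cv2.imwrite("pics/w1.png",im[:,:,::-1])
pickle.dump((s,p),open('w1.pkl','wb')); print(s['position'],s['eef_rot'],np.abs(s['dq']).max())
E
```

```text
[0.50491796 0.20178933 0.24704511] [-3.06511171  0.01010857  0.20885568] 0.03452468651818243
```

View pics/w1.png

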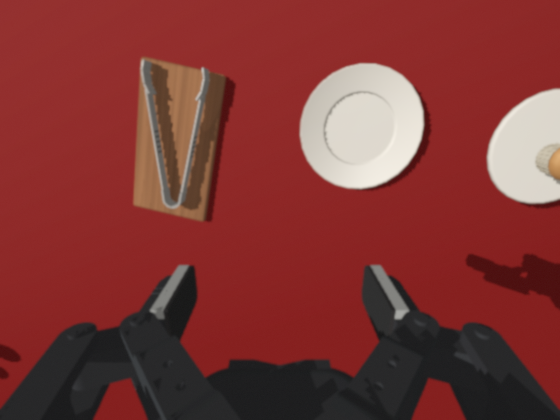

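The wrist view shows the tongs (bow at (173,203), tips at (146,64) and (206,72)), the plate at (362,126), and the stand with the muffin at the right edge. The arm stopped short, so I'll check the joints and measure from this view.

```bash
python3 - <<'E'
from h import *
import pickle
np.set_printoptions(precision=4,suppress=True)
s,p=pickle.load(open('w1.pkl','rb')); print(s['joint_positions'],s['joint_efforts'])
print('bow,tips z.028',onplane(p,[(173,206),(146,62),(206,70)],.028)); print('plate',onplane(p,[(362,126)],.014),'stand',onplane(p,[(554,147)],.05))
E
```

```text
[0.2077 0.1165 0.2629 1.7273 0.0765 3.1404] [ -0.2548 -35.1641  31.3156   0.0079   0.2062  -0.0007]
bow,tips z.028 [[0.4162 0.3606 0.028 ]
 [0.6014 0.412  0.028 ]
 [0.6073 0.3348 0.028 ]]
plate [[0.5825 0.1248 0.014 ]] stand [[ 0.6092 -0.0948  0.05  ]]
```

arm_command:
  increments:
    - {"angular": [0, 0, -0.25], "translation": [0, 0, 0], "claw": 1}
    - {"angular": [0, 0, -0.5], "translation": [0, 0, 0], "claw": 1}
    - {"angular": [0, 0, -0.75], "translation": [0, 0, 0], "claw": 1}
    - {"angular": [0, 0, -1], "translation": [0, 0, 0], "claw": 1}
    - {"angular": [0, 0, -1], "translation": [0, 0, 0], "claw": 1}

```text
time: 3.53
position: [0.5046, 0.2037, 0.2491]
eef_rot: [-3.071, -0.031, 0.713]
ft_force: [0.2, -0.5, 0.2]
gripper_width: 0.0854
grasp_force: 0.0
```

arm_command:
  increments:
    - {"angular": [0, 0, -0.25], "translation": [0, 0, 0], "claw": 1}
    - {"angular": [0, 0, -0.5], "translation": [0, 0, 0], "claw": 1}
    - {"angular": [0, 0, -0.75], "translation": [0, 0, 0], "claw": 1}
    - {"angular": [0, 0, -1], "translation": [0, 0, 0], "claw": 1}
    - {"angular": [0, 0, -1], "translation": [0, 0, 0], "claw": 1}

```text
time: 3.95
position: [0.5047, 0.2036, 0.2486]
eef_rot: [-3.094, -0.061, 1.209]
ft_force: [-0.0, -0.1, 0.2]
gripper_width: 0.0855
grasp_force: 0.0
```

arm_command:
  increments:
    - {"angular": [0, 0, -0.25], "translation": [0, 0, 0], "claw": 1}
    - {"angular": [0, 0, -0.5], "translation": [0, 0, 0], "claw": 1}
    - {"angular": [0, 0, -0.75], "translation": [0, 0, 0], "claw": 1}
    - {"angular": [0, 0, -1], "translation": [0, 0, 0], "claw": 1}
    - {"angular": [0, 0, -1], "translation": [0, 0, 0], "claw": 1}

```text
time: 4.37
position: [0.5048, 0.2035, 0.2482]
eef_rot: [-3.128, -0.077, 1.707]
ft_force: [0.1, 0.4, 0.2]
gripper_width: 0.0856
grasp_force: 0.0
```

arm_command:
  increments:
    - {"angular": [0, 0, -0.25], "translation": [0, 0, 0], "claw": 1}
    - {"angular": [0, 0, -0.5], "translation": [0, 0, 0], "claw": 1}
    - {"angular": [0, 0, -0.75], "translation": [0, 0, 0], "claw": 1}
    - {"angular": [0, 0, -1], "translation": [0, 0, 0], "claw": 1}
    - {"angular": [0, 0, -1], "translation": [0, 0, 0], "claw": 1}

```text
time: 4.78
position: [0.5049, 0.2034, 0.248]
eef_rot: [3.117, -0.074, 2.207]
ft_force: [0.3, 1.0, -0.1]
gripper_width: 0.0856
grasp_force: 0.0
```

arm_command:
  increments:
    - {"angular": [0, 0, -0.25], "translation": [0, 0, 0], "claw": 1}
    - {"angular": [0, 0, -0.5], "translation": [0, 0, 0], "claw": 1}
    - {"angular": [0, 0, -0.75], "translation": [0, 0, 0], "claw": 1}
    - {"angular": [0, 0, -1], "translation": [0, 0, 0], "claw": 1}
    - {"angular": [0, 0, -1], "translation": [0, 0, 0], "claw": 1}

```text
time: 5.2
position: [0.505, 0.2033, 0.2479]
eef_rot: [3.085, -0.053, 2.707]
ft_force: [-0.1, -0.2, -0.7]
gripper_width: 0.0855
grasp_force: 0.0
```

arm_command:
  increments:
    - {"angular": [0, 0, -0.25], "translation": [0, 0, 0], "claw": 1}
    - {"angular": [0, 0, -0.5], "translation": [0, 0, 0], "claw": 1}
    - {"angular": [0, 0, -0.75], "translation": [0, 0, 0], "claw": 1}
    - {"angular": [0, 0, -1], "translation": [0, 0, 0], "claw": 1}
    - {"angular": [0, 0, -1], "translation": [0, 0, 0], "claw": 1}

```text
time: 5.62
position: [0.505, 0.2033, 0.2477]
eef_rot: [3.066, -0.02, -3.078]
ft_force: [-0.2, -0.2, 0.3]
gripper_width: 0.0854
grasp_force: 0.0
```

```bash
cat >> h.py <<'E'
def go(pos,yaw,s=None):
    s=s or sensors.get_state(); R=Ro.from_euler('xyz',s['eef_rot']); T=Ro.from_euler('xyz',[np.pi,0,yaw])
    print('tr',np.round(R.inv().apply(np.array(pos)-s['position'])/.08,3),'ang',np.round((R.inv()*T).as_rotvec()/.5,3))
E
python3 -c "
from h import *
go((.505,.370,.2),-3.070)"
```

```text
tr [-0.145  2.029  0.749] ang [ 0.151 -0.039 -0.017]
```

arm_command:
  increments:
    - {"angular": [0.15, -0.04, -0.02], "translation": [0, 0.4, 0.1], "claw": 1}
    - {"angular": [0.15, -0.04, -0.02], "translation": [-0.07, 1, 0.2], "claw": 1}
    - {"angular": [0.15, -0.04, -0.02], "translation": [-0.07, 1, 0.35], "claw": 1}

```text
time: 5.87
position: [0.505, 0.2904, 0.2266]
eef_rot: [3.137, 0.004, -3.069]
ft_force: [0.1, -0.8, -0.3]
gripper_width: 0.0856
grasp_force: 0.0
```

arm_command:
  increments:
    - {"angular": [0, 0, 0], "translation": [0, 0.5, 0.1], "claw": 1}
    - {"angular": [0, 0, 0], "translation": [0, 1, 0.2], "claw": 1}
    - {"angular": [0, 0, 0], "translation": [0, 1, 0.2], "claw": 1}
    - {"angular": [0, 0, 0], "translation": [0, 1, 0.2], "claw": 1}

```text
time: 6.2
position: [0.4968, 0.3665, 0.2075]
eef_rot: [-3.14, -0.002, -3.066]
ft_force: [0.1, -0.9, 0.5]
gripper_width: 0.0852
grasp_force: 0.0
```

```bash
python3 - <<'E'
from h import *
import pickle
s=sensors.get_state(); p=imaging.camera_params('wrist'); im=imaging.grab_frame('wrist'); cv2.imwrite("pics/w2.png",im[:,:,::-1])
pickle.dump((s,p),open('w2.pkl','wb')); print(s['position'],s['eef_rot'],s['joint_positions'],np.abs(s['dq']).max())
E
```

```text
[0.49681146 0.36651543 0.20750353] [-3.14041286e+00 -2.23668418e-03 -3.06607907e+00] [ 5.27078932e-01  3.02606748e-01  4.01709504e-01  1.67242640e+00
 -8.55031746e-05  4.51564132e-01] 0.04634615548039529
```

View pics/w2.png

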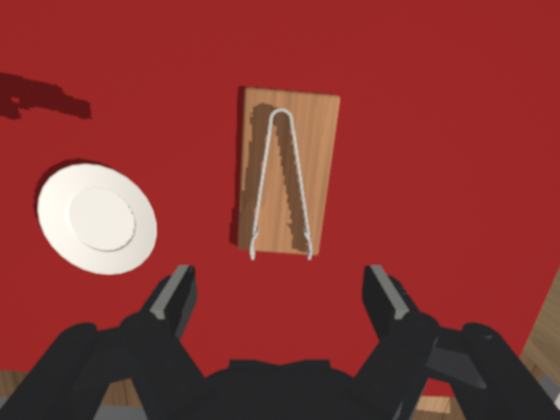

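The wrist view now has the tongs centred, with the bow at (281,109), tips at (252,257) and (310,257), and the plate at left, (99,219).

```bash
python3 - <<'E'
from h import *
import pickle
np.set_printoptions(precision=4,suppress=True)
s,p=pickle.load(open('w2.pkl','rb'))
im=cv2.imread('pics/w2.png'); hsv=cv2.cvtColor(im,cv2.COLOR_BGR2HSV).astype(int)
m=(hsv[...,1]<70)&(hsv[...,2]>130); m[:, :235]=0; m[:,335:]=0; m[:95]=0; m[264:]=0
uv=np.argwhere(m)[:,::-1]; t=onplane(p,uv,.028)[:,:2]
bow=uv[uv[:,1]==uv[:,1].min()].mean(0); L=uv[uv[:,0]<280]; Rr=uv[uv[:,0]>283]
tl=L[L[:,1]==L[:,1].max()].mean(0); tr=Rr[Rr[:,1]==Rr[:,1].max()].mean(0)
q=onplane(p,[bow,tl,tr],.028); print(bow,tl,tr); print(q)
mid=(q[1]+q[2])/2; d=mid-q[0]; print('len',np.linalg.norm(d),'heading',np.arctan2(d[1],d[0]))
# centreline heading via midpoints of both arms per section
c,ax=q[0,:2],d[:2]/np.linalg.norm(d[:2]); n=np.array([-ax[1],ax[0]]); u=(t-c)@ax; v=(t-c)@n
for a in range(20,180,20):
    k=(abs(u-a/1e3)<.005); l,h=v[k&(v>0)],v[k&(v<0)]
    if len(l) and len(h): print(a,l.max(),h.min(),(l.max()+h.min())/2)
g=c+ax*.092; print('grip',g)
# height check: same points, scene camera earlier (tips and bow)
P1=imaging.camera_params('scene'); print(tri(P1,[(408,298),(330,332),(355,361)],p,[bow,tr,tl])); print(tri(P1,[(408,298),(330,332),(355,361)],p,[bow,tl,tr]))
E
```

```text
[280. 108.] [252.5 259. ] [309. 259.]
[[0.4136 0.3617 0.028 ]
 [0.6104 0.3393 0.028 ]
 [0.6046 0.416  0.028 ]]
len 0.1945992683620092 heading 0.08199414806002053
20 0.01630477395139594 -0.015389509905025179 0.0004576320231853802
40 0.020083594427306756 -0.01815944071264952 0.000962076857328617
60 0.022787295984646096 -0.022251091021417053 0.0002681024816145218
80 0.02681306448993628 -0.025225284903800393 0.0007938897930679437
100 0.02969919169034088 -0.02953244004380391 8.337582326848648e-05
120 0.0326892365266377 -0.03142755946216697 0.000630838532235365
140 0.03578963164021404 -0.03600486175578362 -0.00010761505778479272
160 0.03896612144639345 -0.03936875091612264 -0.00020131473486459384
grip [0.5053 0.3693]
[[0.4132 0.3623 0.0313 0.0014]
 [0.6042 0.3853 0.0633 0.0618]
 [0.6012 0.3747 0.0172 0.076 ]]
[[0.4132 0.3623 0.0313 0.0014]
 [0.6061 0.3417 0.0339 0.0045]
 [0.6014 0.4169 0.0321 0.0036]]
```

arm_command:
  increments:
    - {"angular": [0, 0, -0.01], "translation": [-0.13, 0.03, 0.4], "claw": 1}
    - {"angular": [0, 0, -0.01], "translation": [-0.13, 0.03, 0.8], "claw": 1}
    - {"angular": [0, 0, -0.01], "translation": [-0.13, 0.03, 1], "claw": 1}
    - {"angular": [0, 0, -0.01], "translation": [-0.13, 0.03, 1], "claw": 1}

```text
time: 6.58
position: [0.5062, 0.3651, 0.1246]
eef_rot: [-3.138, -0.007, -3.063]
ft_force: [-0.1, -0.2, -1.0]
gripper_width: 0.0851
grasp_force: 0.0
```

arm_command:
  increments:
    - {"angular": [0, 0, 0], "translation": [0, 0, 0.4], "claw": 1}
    - {"angular": [0, 0, 0], "translation": [0, 0, 0.8], "claw": 1}
    - {"angular": [0, 0, 0], "translation": [0, 0, 0.8], "claw": 1}
    - {"angular": [0, 0, 0], "translation": [0, 0, 0.8], "claw": 1}
    - {"angular": [0, 0, 0], "translation": [0, 0, 0.8], "claw": 1}

```text
time: 7.0
position: [0.5101, 0.3685, 0.0687]
eef_rot: [3.14, 0.004, -3.06]
ft_force: [0.8, 0.3, 1.1]
gripper_width: 0.0851
grasp_force: 0.0
```

```bash
python3 -c "
from h import *
go((.507,.3695,.011),-3.0616)
for n in ('wrist','side'): cv2.imwrite('pics/%s3.png'%n,imaging.grab_frame(n)[:,:,::-1])
print(sensors.get_state()['position'])"
```

```text
tr [0.04  0.015 0.721] ang [0.004 0.008 0.004]
[0.51086975 0.36926877 0.06963449]
```

View pics/wrist3.png

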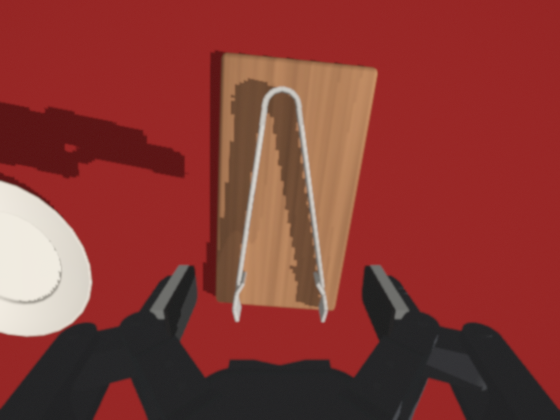

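The wrist view shows the tongs centred between the open fingers: bow (282,88), tips (237,318) and (323,318).

```bash
python3 -c "
from h import *
p=imaging.camera_params('wrist')
for z in (.028,.032):
  q=onplane(p,[(282,88),(237,319),(323,319)],z); m=(q[1]+q[2])/2; d=m-q[0]; L=np.hypot(*d[:2]); print(q.round(4),L,np.arctan2(d[1],d[0]),q[0]+d*.092/.190)
"
```

```text
[[0.4153 0.3641 0.028 ]
 [0.6109 0.3402 0.028 ]
 [0.6048 0.4176 0.028 ]] 0.19308734619465207 0.07706017377979181 [0.50856094 0.37125727 0.028     ]
[[0.4156 0.364  0.032 ]
 [0.6075 0.3406 0.032 ]
 [0.6015 0.4166 0.032 ]] 0.18948897625336414 0.07706017377979203 [0.50704378 0.37108903 0.032     ]
```

arm_command:
  increments:
    - {"angular": [0, 0, 0], "translation": [0.03, 0.01, 0.25], "claw": 1}
    - {"angular": [0, 0, 0], "translation": [0.03, 0.01, 0.5], "claw": 1}
    - {"angular": [0, 0, 0], "translation": [0.03, 0.01, 0.6], "claw": 1}
    - {"angular": [0, 0, 0], "translation": [0.03, 0.01, 0.7], "claw": 1}
    - {"angular": [0, 0, 0], "translation": [0.03, 0.01, 0.7], "claw": 1}
    - {"angular": [0, 0, 0], "translation": [0.03, 0.01, 0.7], "claw": 1}
    - {"angular": [0, 0, 0], "translation": [0.03, 0.01, 0.7], "claw": 1}

```text
time: 7.68
position: [0.5071, 0.3695, 0.0111]
eef_rot: [3.14, 0.003, -3.058]
ft_force: [0.8, 0.1, -0.4]
gripper_width: 0.0857
grasp_force: 0.0
```

arm_command:
  increments:
    - {"angular": [0, 0, 0], "translation": [0, 0, 0], "claw": 0.4}
    - {"angular": [0, 0, 0], "translation": [0, 0, 0], "claw": 0.25}
    - {"angular": [0, 0, 0], "translation": [0, 0, 0], "claw": 0.15}
    - {"angular": [0, 0, 0], "translation": [0, 0, 0], "claw": 0.1}
    - {"angular": [0, 0, 0], "translation": [0, 0, 0], "claw": 0.08}
    - {"angular": [0, 0, 0], "translation": [0, 0, 0], "claw": 0.08}
    - {"angular": [0, 0, 0], "translation": [0, 0, 0], "claw": 0.08}
    - {"angular": [0, 0, 0], "translation": [0, 0, 0], "claw": 0.08}

```text
time: 8.35
position: [0.506, 0.3689, 0.0095]
eef_rot: [3.141, 0.001, -3.058]
ft_force: [0.1, 0.4, -0.1]
gripper_width: 0.0457
grasp_force: 0.0
```

```bash
python3 -c "
from h import *
cv2.imwrite('pics/w4.png',imaging.grab_frame('wrist')[:,:,::-1])
s=sensors.get_state();print(s['grasp_force'],s['gripper_width'],s['position'])"
```

```text
0.0 0.04624041127925784 [0.50603346 0.3688955  0.00950677]
```

View pics/w4.png

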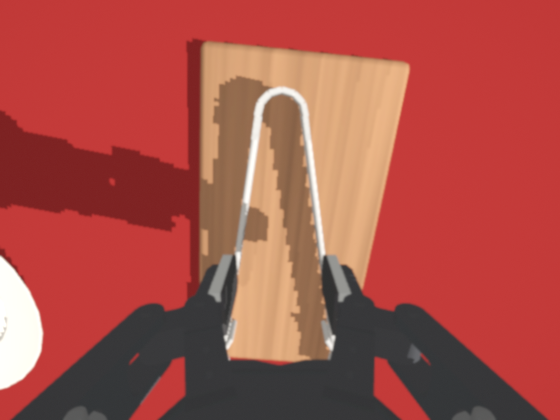

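The fingers straddle the tongs' arms. The jaws, at (228,340) and (332,340), have narrowed, so the arms are being squeezed. I'll squeeze a bit more and lift a little.

arm_command:
  increments:
    - {"angular": [0, 0, 0], "translation": [0, 0, 0], "claw": 0.04}
    - {"angular": [0, 0, 0], "translation": [0, 0, 0], "claw": 0.04}
    - {"angular": [0, 0, 0], "translation": [0, 0, 0], "claw": 0.04}
    - {"angular": [0, 0, 0], "translation": [0, 0, -0.1], "claw": 0.04}
    - {"angular": [0, 0, 0], "translation": [0, 0, -0.2], "claw": 0.04}
    - {"angular": [0, 0, 0], "translation": [0, 0, -0.4], "claw": 0.04}
    - {"angular": [0, 0, 0], "translation": [0, 0, -0.5], "claw": 0.04}
    - {"angular": [0, 0, 0], "translation": [0, 0, -0.5], "claw": 0.04}
    - {"angular": [0, 0, 0], "translation": [0, 0, -0.5], "claw": 0.04}

```text
time: 9.15
position: [0.5071, 0.3695, 0.0511]
eef_rot: [3.14, 0.003, -3.058]
ft_force: [-0.7, 0.1, -0.2]
gripper_width: 0.0443
grasp_force: 0.0
```

```bash
python3 -c "
from h import *
a=imaging.grab_frame('wrist');b=imaging.grab_frame('side')
cv2.imwrite('pics/w5.png',np.hstack([a,cv2.resize(b[300:420,130:340],None,fx=1.1,fy=3.5)])[:,:,::-1])
s=sensors.get_state();print(s['grasp_force'],s['gripper_width'],s['position'],s['ft_force'])"
```

```text
0.0 0.0444159082483026 [0.50580492 0.36874934 0.04914848] [0.68199511 0.17423222 0.76204007]
```

View pics/w5.png

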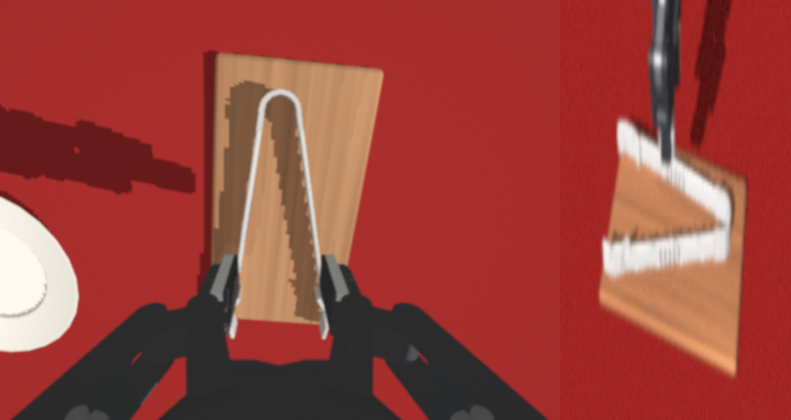

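The side crop shows the tongs still lying on the board, so they weren't lifted. I'll check whether the arms were squeezed at all in the earlier frame, and where the finger tips were.

```bash
python3 -c "
from h import *
s=sensors.get_state(); p=imaging.camera_params('wrist'); R=cv2.Rodrigues(p['rvec'])[0]
p4=dict(p); p4['tvec']=p['tvec']-R@(np.array([.5060,.3689,.0095])-s['position'])
for nm,pp,uv in (('w4',p4,[(282,87),(227,347),(333,347)]),('w5',p,[(280,89),(233,338),(326,338)])):
  for z in (.028,.032):
    q=onplane(pp,uv,z); print(nm,z,q[:,:2].round(4).tolist(),'gap',np.linalg.norm(q[1]-q[2]),'len',np.linalg.norm((q[1]+q[2])/2-q[0]))
# gripper tips in the wrist image at both widths: where pad tip corner (233,257),(327,257) lies
Rt=Ro.from_euler('xyz',s['eef_rot'])
for nm,uv in (('w4',[(236,256),(326,256)]),('w5',[(236,256),(326,256)])):
  c,d=ray(p,uv); dt=Rt.inv().apply(d); ct=Rt.inv().apply(c-s['position'])
  for y in (.0225,): k=(np.array([y,-y])*-1*np.sign(-dt[:,1]*1)-ct[1])/dt[:,1]; k=abs(k); print(nm,(ct+dt*k[:,None]).round(4))
"
```

```text
w4 0.028 [[0.4134, 0.3631], [0.5782, 0.3402], [0.5723, 0.4116]] gap 0.07159047836304035 len 0.1623642004015538
w4 0.032 [[0.4136, 0.3631], [0.5742, 0.3408], [0.5684, 0.4103]] gap 0.06974297055913876 len 0.15817413023894153
w5 0.028 [[0.4119, 0.362], [0.6076, 0.3392], [0.6011, 0.4168]] gap 0.07782609214770358 len 0.19311359869601347
w5 0.032 [[0.4121, 0.362], [0.6038, 0.3397], [0.5975, 0.4156]] gap 0.07622676849995841 len 0.1891451205600492
w4 [[ 0.0081 -0.0225 -0.0345]
 [ 0.0149  0.0233 -0.0473]]
w5 [[ 0.0081 -0.0225 -0.0345]
 [ 0.0149  0.0233 -0.0473]]
```

The arms were squeezed only about 3.5 mm with no pad force. That means the recessed finger ends below the pads took the contact and slipped off. I'll go lower with the fingers open just wide of the arms and feel for the board.

arm_command:
  increments:
    - {"angular": [0, 0, 0], "translation": [0, 0, 0], "claw": 0.5}
    - {"angular": [0, 0, 0], "translation": [0, 0, 0], "claw": 0.5}
    - {"angular": [0, 0, 0], "translation": [0, 0, 0.2], "claw": 0.5}
    - {"angular": [0, 0, 0], "translation": [0, 0, 0.4], "claw": 0.5}
    - {"angular": [0, 0, 0], "translation": [0, 0, 0.5], "claw": 0.5}
    - {"angular": [0, 0, 0], "translation": [0, 0, 0.5], "claw": 0.5}
    - {"angular": [0, 0, 0], "translation": [0, 0, 0.53], "claw": 0.5}
    - {"angular": [0, 0, 0], "translation": [0, 0, 0.53], "claw": 0.5}
    - {"angular": [0, 0, 0], "translation": [0, 0, 0.53], "claw": 0.5}

```text
time: 10.0
position: [0.5066, 0.3693, 0.008]
eef_rot: [3.141, 0.002, -3.058]
ft_force: [0.5, 0.5, 1.6]
gripper_width: 0.0642
grasp_force: 0.0
```

arm_command:
  increments:
    - {"angular": [0, 0, 0], "translation": [0, 0, 0.02], "claw": 0.5}
    - {"angular": [0, 0, 0], "translation": [0, 0, 0.02], "claw": 0.5}
    - {"angular": [0, 0, 0], "translation": [0, 0, 0.02], "claw": 0.5}

```text
time: 10.25
position: [0.5064, 0.3691, 0.0061]
eef_rot: [3.141, 0.001, -3.058]
ft_force: [0.1, -0.2, 0.6]
gripper_width: 0.064
grasp_force: 0.0
```

arm_command:
  increments:
    - {"angular": [0, 0, 0], "translation": [0, 0, 0.02], "claw": 0.5}
    - {"angular": [0, 0, 0], "translation": [0, 0, 0.02], "claw": 0.5}
    - {"angular": [0, 0, 0], "translation": [0, 0, 0.02], "claw": 0.5}

```text
time: 10.5
position: [0.5059, 0.3689, 0.0038]
eef_rot: [3.141, 0.0, -3.058]
ft_force: [-0.9, -0.3, 0.5]
gripper_width: 0.064
grasp_force: 0.0
```

arm_command:
  increments:
    - {"angular": [0, 0, 0], "translation": [0, 0, 0.02], "claw": 0.5}
    - {"angular": [0, 0, 0], "translation": [0, 0, 0.02], "claw": 0.5}
    - {"angular": [0, 0, 0], "translation": [0, 0, 0.02], "claw": 0.5}

```text
time: 10.75
position: [0.5059, 0.3688, 0.0021]
eef_rot: [3.141, 0.0, -3.058]
ft_force: [-0.1, -0.1, -0.5]
gripper_width: 0.0643
grasp_force: 0.0
```

arm_command:
  increments:
    - {"angular": [0, 0, 0], "translation": [0, 0, 0], "claw": 0.34}
    - {"angular": [0, 0, 0], "translation": [0, 0, 0], "claw": 0.34}
    - {"angular": [0, 0, 0], "translation": [0, 0, 0], "claw": 0.34}

```text
time: 11.0
position: [0.5061, 0.3689, 0.0024]
eef_rot: [3.141, 0.001, -3.058]
ft_force: [-0.4, -0.2, 0.4]
gripper_width: 0.0574
grasp_force: 0.0
```

arm_command:
  increments:
    - {"angular": [0, 0, 0], "translation": [0, 0, 0.015], "claw": 0.34}
    - {"angular": [0, 0, 0], "translation": [0, 0, 0.015], "claw": 0.34}
    - {"angular": [0, 0, 0], "translation": [0, 0, 0.015], "claw": 0.34}

```text
time: 11.25
position: [0.5059, 0.3688, 0.001]
eef_rot: [3.141, 0.0, -3.058]
ft_force: [0.4, -1.5, 0.7]
gripper_width: 0.0571
grasp_force: 0.0
```

arm_command:
  increments:
    - {"angular": [0, 0, 0], "translation": [0, 0, 0.015], "claw": 0.34}
    - {"angular": [0, 0, 0], "translation": [0, 0, 0.015], "claw": 0.34}
    - {"angular": [0, 0, 0], "translation": [0, 0, 0.015], "claw": 0.34}

```text
time: 11.5
position: [0.506, 0.3689, -0.0002]
eef_rot: [3.141, 0.0, -3.058]
ft_force: [0.2, -0.1, -0.0]
gripper_width: 0.0576
grasp_force: 0.0
```

arm_command:
  increments:
    - {"angular": [0, 0, 0], "translation": [0, 0, 0], "claw": 0.22}
    - {"angular": [0, 0, 0], "translation": [0, 0, 0], "claw": 0.22}
    - {"angular": [0, 0, 0], "translation": [0, 0, 0], "claw": 0.22}

```text
time: 11.75
position: [0.5061, 0.3689, -0.0]
eef_rot: [3.141, 0.001, -3.058]
ft_force: [-0.3, -0.2, -0.7]
gripper_width: 0.052
grasp_force: 0.0
```

arm_command:
  increments:
    - {"angular": [0, 0, 0], "translation": [0, 0, 0], "claw": 0.12}
    - {"angular": [0, 0, 0], "translation": [0, 0, 0], "claw": 0.12}
    - {"angular": [0, 0, 0], "translation": [0, 0, 0], "claw": 0.12}

```text
time: 12.0
position: [0.5061, 0.3689, -0.0]
eef_rot: [3.141, 0.001, -3.058]
ft_force: [-0.1, 0.9, 0.2]
gripper_width: 0.0479
grasp_force: 0.0
```

arm_command:
  increments:
    - {"angular": [0, 0, 0], "translation": [0, 0, 0], "claw": 0.04}
    - {"angular": [0, 0, 0], "translation": [0, 0, 0], "claw": 0.04}
    - {"angular": [0, 0, 0], "translation": [0, 0, 0], "claw": 0.04}

```text
time: 12.25
position: [0.5061, 0.3689, -0.0001]
eef_rot: [3.141, 0.001, -3.058]
ft_force: [0.2, 1.0, 0.0]
gripper_width: 0.0442
grasp_force: 0.0
```

```bash
python3 -c "
from h import *
a=imaging.grab_frame('wrist');b=imaging.grab_frame('side')
cv2.imwrite('pics/w6.png',np.hstack([a[60:400,150:410],cv2.resize(b[300:420,140:320],None,fx=2.8,fy=2.8)[:336].repeat(1,0) if 0 else cv2.resize(b[300:420,140:320],(510,340))])[:,:,::-1])
s=sensors.get_state();print(s['grasp_force'],s['gripper_width'],s['position'],s['ft_force'])"
```

```text
0.0 0.044547129401984575 [ 5.06069358e-01  3.68905449e-01 -6.44485408e-05] [-0.70907611 -0.15733975  0.83808325]
```

View pics/w6.png

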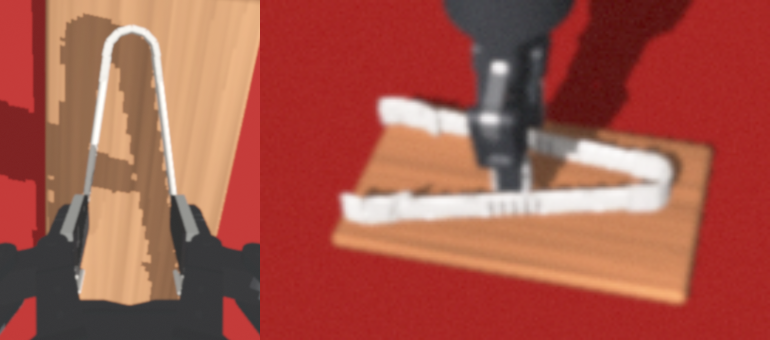

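The side crop shows the finger tip ending at the upper edge of the near arm rather than in front of it, so I suspect the tips are above the arms. I'll measure both numerically.

```bash
python3 - <<'E'
from h import *
np.set_printoptions(precision=4,suppress=True)
p=imaging.camera_params('wrist'); a=cv2.imread('pics/w6.png')[:,:260]
hsv=cv2.cvtColor(a,cv2.COLOR_BGR2HSV).astype(int); m=(hsv[...,1]<70)&(hsv[...,2]>140); m[:20]=0; m[230:]=0; m[:,:70]=0; m[:,195:]=0
uv=np.argwhere(m)[:,::-1]+[150,60]; t=onplane(p,uv,.028)[:,:2]; c=onplane(p,[(282,87)],.028)[0,:2]
ax=np.array([np.cos(.08),np.sin(.08)]); n=np.array([-ax[1],ax[0]]); u=(t-c)@ax; v=(t-c)@n
print('bow',c)
for q in range(20,100,10):
    k=abs(u-q/1e3)<.003; 
    if k.any(): print(q,v[k].max(),v[k].min(),v[k].max()-v[k].min())
# finger tip in the side view at crop (510,193) -> on vertical planes through the fingers
P=imaging.camera_params('side'); U=[(140+510*180/510,300+193*120/340)]; c,d=ray(P,U); print('sidecam',c,U)
for y in (.3689+.022,.3689+.03,.3689-.022): k=(y-c[1])/d[0,1]; print(y,c+d[0]*k)
for z in (.01,.02,.03): print(onplane(P,[(140+510*180/510,300+215*120/340)],z),'near arm low edge')
E
```

```text
bow [0.4141 0.363 ]
20 0.014775493132929701 -0.015907154456528023 0.030682647589457726
30 0.01667940064688024 -0.01719745086831371 0.03387685151519395
40 0.018141976895674424 -0.019025363760567255 0.03716734065624168
50 0.019622725480923527 -0.02093594000848222 0.040558665489405746
60 0.02170115136223243 -0.022380652032976373 0.0440818033952088
70 0.02333061298668336 -0.024408464875372807 0.04773907786205617
80 0.024966750248130477 -0.025971526095744327 0.05093827634387481
90 0.032334654689931616 -0.03375611585952703 0.06609077054945864
sidecam [0.3467 0.8618 0.606 ] [(320.0, 368.11764705882354)]
0.3909 [0.3525 0.3909 0.0596]
0.39890000000000003 [0.3524 0.3989 0.0689]
0.3469 [0.353  0.3469 0.0086]
[[0.3516 0.3648 0.01  ]] near arm low edge
[[0.3515 0.3732 0.02  ]] near arm low edge
[[0.3514 0.3815 0.03  ]] near arm low edge
```

```bash
python3 - <<'E'
from h import *
np.set_printoptions(precision=4,suppress=True)
P=imaging.camera_params('side'); f=lambda x,y:(140+(x-260)*180/510,300+y*120/340)
pts={'tip':f(510,193),'near arm top':f(510,190),'near arm bottom':f(510,215),'far arm top':f(560,133)}
for k,U in pts.items():
  c,d=ray(P,[U]); print(k,np.round(U,1),[ (c+d[0]*((y-c[1])/d[0,1])).round(4).tolist() for y in (.3689+.03,.3689+.026,.3689-.022,.3689-.028)])
p=imaging.camera_params('wrist'); s=sensors.get_state(); R=Ro.from_euler('xyz',s['eef_rot'])
# pad tips in wrist view (w6 crop): left (85,197) right (175,197)
for uv in ((150+85,60+197),(150+175,60+197)):
  c,d=ray(p,[uv]); 
  for h in (.022,.028): 
    ct=R.inv().apply(c-s['position']); dt=R.inv().apply(d[0]); y=np.sign(dt[1])*h; print(uv,h,'tool frame',(ct+dt*(y-ct[1])/dt[1]).round(4))
E
```

```text
tip [228.2 368.1] [[0.5045, 0.3989, 0.0363], [0.5059, 0.3949, 0.0314], [0.5222, 0.3469, -0.0277], [0.5243, 0.3409, -0.035]]
near arm top [228.2 367.1] [[0.5044, 0.3989, 0.039], [0.5057, 0.3949, 0.0341], [0.5221, 0.3469, -0.0247], [0.5241, 0.3409, -0.0321]]
near arm bottom [228.2 375.9] [[0.5055, 0.3989, 0.0168], [0.5068, 0.3949, 0.0117], [0.5233, 0.3469, -0.0494], [0.5253, 0.3409, -0.057]]
far arm top [245.9 346.9] [[0.4726, 0.3989, 0.0927], [0.4737, 0.3949, 0.0883], [0.4868, 0.3469, 0.0351], [0.4884, 0.3409, 0.0284]]
(235, 257) 0.022 tool frame [ 0.0109 -0.022  -0.0408]
(235, 257) 0.028 tool frame [-0.0084 -0.028  -0.0053]
(325, 257) 0.022 tool frame [ 0.0169  0.022  -0.052 ]
(325, 257) 0.028 tool frame [-0.0014  0.028  -0.0182]
```

Both the side ray (tip z ≈ 0.033) and the wrist rays (tip about 40 mm behind the reported TCP) say the same thing. The finger ends stand some 33 mm above the reported TCP height, so the fingers closed above the arms. I'll open and creep lower while watching the force.

arm_command:
  increments:
    - {"angular": [0, 0, 0], "translation": [0, 0, 0], "claw": 0.55}
    - {"angular": [0, 0, 0], "translation": [0, 0, 0], "claw": 0.55}
    - {"angular": [0, 0, 0], "translation": [0, 0, 0], "claw": 0.55}
    - {"angular": [0, 0, 0], "translation": [0, 0, 0.05], "claw": 0.55}
    - {"angular": [0, 0, 0], "translation": [0, 0, 0.1], "claw": 0.55}
    - {"angular": [0, 0, 0], "translation": [0, 0, 0.1], "claw": 0.55}

```text
time: 12.85
position: [0.5052, 0.3684, -0.0095]
eef_rot: [-3.141, -0.001, -3.058]
ft_force: [-0.4, 0.4, -0.0]
gripper_width: 0.0665
grasp_force: 0.0
```

arm_command:
  increments:
    - {"angular": [0, 0, 0], "translation": [0, 0, 0.03], "claw": 0.55}
    - {"angular": [0, 0, 0], "translation": [0, 0, 0.05], "claw": 0.55}
    - {"angular": [0, 0, 0], "translation": [0, 0, 0.05], "claw": 0.55}

```text
time: 13.1
position: [0.5057, 0.3687, -0.0127]
eef_rot: [-3.142, -0.0, -3.058]
ft_force: [0.2, 0.7, 0.2]
gripper_width: 0.0664
grasp_force: 0.0
```

arm_command:
  increments:
    - {"angular": [0, 0, 0], "translation": [0, 0, 0.03], "claw": 0.55}
    - {"angular": [0, 0, 0], "translation": [0, 0, 0.05], "claw": 0.55}
    - {"angular": [0, 0, 0], "translation": [0, 0, 0.05], "claw": 0.55}

```text
time: 13.35
position: [0.5058, 0.3687, -0.0165]
eef_rot: [3.142, 0.0, -3.058]
ft_force: [-0.6, 0.5, 0.1]
gripper_width: 0.0662
grasp_force: 0.0
```

```bash
python3 -c "
from h import *
a=imaging.grab_frame('wrist');b=imaging.grab_frame('side')
cv2.imwrite('pics/w7.png',np.hstack([a[60:400,150:410],cv2.resize(b[300:420,140:320],(510,340))])[:,:,::-1])
s=sensors.get_state();print(s['grasp_force'],s['gripper_width'],s['position'],s['ft_force'])"
```

```text
0.0 0.06625897302013818 [ 0.50598983  0.36887196 -0.01617334] [ 0.09236897  0.63295393 -0.47116635]
```

View pics/w7.png

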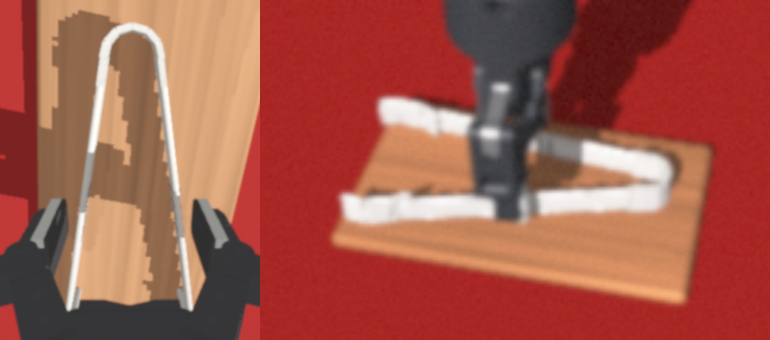

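The finger now covers the near arm down to its lower edge, row 217 in the crop, so the fingers straddle the arms. Closing gradually.

arm_command:
  increments:
    - {"angular": [0, 0, 0], "translation": [0, 0, 0], "claw": 0.3}
    - {"angular": [0, 0, 0], "translation": [0, 0, 0], "claw": 0.22}
    - {"angular": [0, 0, 0], "translation": [0, 0, 0], "claw": 0.22}
    - {"angular": [0, 0, 0], "translation": [0, 0, 0], "claw": 0.22}

```text
time: 13.78
position: [0.5067, 0.3693, -0.0152]
eef_rot: [3.141, 0.002, -3.058]
ft_force: [-1.4, 0.9, 3.6]
gripper_width: 0.052
grasp_force: 4.7
```

arm_command:
  increments:
    - {"angular": [0, 0, 0], "translation": [0, 0, 0], "claw": 0.1}
    - {"angular": [0, 0, 0], "translation": [0, 0, 0], "claw": 0.08}
    - {"angular": [0, 0, 0], "translation": [0, 0, 0], "claw": 0.08}
    - {"angular": [0, 0, 0], "translation": [0, 0, 0], "claw": 0.08}

```text
time: 14.12
position: [0.5071, 0.3695, -0.0144]
eef_rot: [3.14, 0.003, -3.058]
ft_force: [0.3, 0.2, 5.6]
gripper_width: 0.0466
grasp_force: 6.8
```

arm_command:
  increments:
    - {"angular": [0, 0, 0], "translation": [0, 0, -0.05], "claw": 0.06}
    - {"angular": [0, 0, 0], "translation": [0, 0, -0.1], "claw": 0.06}
    - {"angular": [0, 0, 0], "translation": [0, 0, -0.2], "claw": 0.06}
    - {"angular": [0, 0, 0], "translation": [0, 0, -0.3], "claw": 0.06}
    - {"angular": [0, 0, 0], "translation": [0, 0, -0.5], "claw": 0.06}
    - {"angular": [0, 0, 0], "translation": [0, 0, -0.7], "claw": 0.06}
    - {"angular": [0, 0, 0], "translation": [0, 0, -0.9], "claw": 0.06}
    - {"angular": [0, 0, 0], "translation": [0, 0, -1], "claw": 0.06}
    - {"angular": [0, 0, 0], "translation": [0, 0, -1], "claw": 0.06}

```text
time: 14.87
position: [0.5079, 0.37, 0.0673]
eef_rot: [3.139, 0.006, -3.058]
ft_force: [0.1, 0.4, 0.1]
gripper_width: 0.0457
grasp_force: 5.1
```

arm_command:
  increments:
    - {"angular": [0, 0, 0], "translation": [0, 0, -0.3], "claw": 0.06}
    - {"angular": [0, 0, 0], "translation": [0, 0, -0.5], "claw": 0.06}
    - {"angular": [0, 0, 0], "translation": [0, 0, -0.5], "claw": 0.06}
    - {"angular": [0, 0, 0], "translation": [0, 0, -0.5], "claw": 0.06}

```text
time: 15.2
position: [0.5065, 0.3692, 0.1042]
eef_rot: [3.141, 0.002, -3.058]
ft_force: [0.8, -0.7, -1.7]
gripper_width: 0.0453
grasp_force: 5.1
```

```bash
python3 - <<'E'
from h import *
np.set_printoptions(precision=4,suppress=True)
s=sensors.get_state(); p=imaging.camera_params('wrist'); a=imaging.grab_frame('wrist'); P={n:imaging.camera_params(n) for n in('scene','side')}
cv2.imwrite('pics/w8.png',a[:,:,::-1])
print(s['grasp_force'],s['gripper_width'],s['position'],s['ft_force'])
hsv=cv2.cvtColor(a,cv2.COLOR_RGB2HSV).astype(int); m=(hsv[...,1]<70)&(hsv[...,2]>120); m[:,:225]=0; m[:,335:]=0; m[240:]=0
B,l=blobs(m,3); print([(b[1].tolist(),b[2].round(1).tolist()) for b in B])
for z in (.11,.125,.14): 
  i=B[0][0]; uv=np.argwhere(l==i)[:,::-1]; print(z,onplane(p,[uv[uv[:,1]==uv[:,1].min()].mean(0)],z))
for n in P:
  b=imaging.grab_frame(n); cv2.imwrite(f'pics/{n}8.png',b[:,:,::-1]); h=cv2.cvtColor(b,cv2.COLOR_RGB2HSV).astype(int)
  mm=(h[...,1]<75)&(h[...,2]>90); a0,b0,c0,d0=dict(scene=(225,400,315,480),side=(300,415,140,320))[n]; k=np.zeros_like(mm); k[a0:b0,c0:d0]=mm[a0:b0,c0:d0]
  print(n,[(x[1].tolist()) for x in blobs(k,5)[0]])
E
```

```text
5.060830501606688 0.045283889704363596 [0.5065 0.3692 0.1042] [ 0.7634 -0.7087 -1.739 ]
[([248, 160, 64, 80, 1008], [277.3, 192.9]), ([295, 191, 3, 14, 14], [295.9, 197.5]), ([298, 206, 1, 5, 5], [298.0, 208.0])]
0.11 [[0.4521 0.3657 0.11  ]]
0.125 [[0.4495 0.3654 0.125 ]]
0.14 [[0.447  0.3651 0.14  ]]
scene [[353, 263, 45, 50, 745], [385, 229, 35, 13, 173], [411, 263, 15, 20, 101], [315, 250, 4, 24, 70], [399, 225, 25, 3, 57]]
side [[194, 300, 65, 55, 1112], [216, 306, 9, 3, 25]]
```

```bash
python3 - <<'E'
import cv2,numpy as np
a=cv2.imread('pics/w8.png'); h=cv2.cvtColor(a,cv2.COLOR_BGR2HSV).astype(int)
for v in range(40,330,10): 
    r=h[v,200:360:5]; print(v,' '.join(('#' if x[1]<75 and x[2]>110 else 'd' if x[2]<70 else 'o' if 8<=x[0]<=25 else '.') for x in r))
E
```

```text
40 . . . . . . . . . . . . . . . . . . . . . . . . . . . . . . . .
50 . . . . . . . . . . . . . . . . . . . . . . . . . . . . . . . .
60 . . . . . . . . . . . . . . . . . . . . . . . . . . . . . . . .
70 . . . . . . o o o o o o o o o o o o o . . . . . . . . . . . . .
80 . . . . . . o o o o o o o o o o o o o o o o o o o o o o o o o o
90 . . . . . . o o o o o o o o o o o o o o o o o o o o o o o o o o
100 . . . . . . o o o o o o o o o o o o o o o o o o o o o o o o o o
110 . . . . . . o o o o o o o o o o o o o o o o o o o o o o o o o o
120 . . . . . . o o o o o o o o o o o o o o o o o o o o o o o o o o
130 . . . . . . o o o o o o o o o o o o o o o o o o o o o o o o o .
140 . . . . . . o o o o o o o o o o o o o o o o o o o o o o o o o .
150 . . . . . . o o o o o o o o o o o o o o o o o o o o o o o o o .
160 . . . . . . o o o o o o o o o # # # o o o o o o o o o o o o . .
170 . . . . . o o o o o o o o # # # # # # # o o o o o o o o o o . .
180 . . . . . o o o o o o o # # # # # # # # o o o o o o o o o o . .
190 . . . . . o o o o o o o # # o o o o o # # o o o o o o o o . . .
200 . . . . . o o 
[... 165 characters left out ...]
 o o o o o o . . . .
230 . . . . . o o o o o # # o o o o o o o o o # o o o o o o . . . .
240 . . . . . o o o o o # # o o o o o o o o o # # o o o o o . . . .
250 . . . . . o o o o o # o o o o o o o o o o o # o o o o . . . . .
260 . . . . . . . d o # # o o o o o o o o o o o o # o d . o . . . .
270 . . d d . . d d o # o o o o o o o o o o o o o # o d o . . d d .
280 . d d . . o d d # # o o o o o o o o o o o o o # o d d . . . d .
290 d d . . . d d d # # . . . . . . . . . . . . o o # d d d . . d d
300 d d d d . d d o # . . . . . . . . . . . . . . . # d d d . d d d
310 d d d d d d d # # . . . . . . . . . . . . . . . # # d d d d d d
320 d d d d d d o # # . . . . . . . . . . . . . . . o # d d d d d d
```

The wrist image has the bow at rows 160–185, which fits tongs that have pitched in the grip with the bow hanging low. I'll verify by projecting that pose into the two fixed views.

```bash
python3 - <<'E'
from h import *
np.set_printoptions(precision=3,suppress=True)
def proj(p,X):
    K=np.array([[p['fx'],0,p['cx']],[0,p['fy'],p['cy']],[0,0,1]]); return cv2.projectPoints(np.array(X,float),p['rvec'],p['tvec'],K,np.array([p['k1'],0,0,0]))[0][:,0]
g=np.array([.5065,.3692,.1042+.0345])
for n in('scene','side'):
    P=imaging.camera_params(n); a=cv2.imread(f'pics/{n}8.png'); h=cv2.cvtColor(a,cv2.COLOR_BGR2HSV).astype(int); m=(h[...,1]<80)&(h[...,2]>90)
    d=cv2.distanceTransform((~m).astype(np.uint8),cv2.DIST_L2,3)
    for deg in (-75,-60,-45,-30,-15,0,15,30,45,60):  # jaw pitch up positive
        t=np.radians(deg); X=[]
        for u in (-85,-70,-55,-40,-25): 
            w=.012+ (u+85)/1e3*.16
            for sg in(-1,1): X.append(g+np.array([u/1e3*np.cos(t),sg*w,u/1e3*np.sin(t)]))
        for sg in(-1,1): 
            for u in (.05,.065,.08,.09): X.append(g+np.array([u*np.cos(t),sg*(.0235+.13*u),u*np.sin(t)]))
        q=np.clip(proj(P,X).round().astype(int),0,[559,419]); dd=d[q[:,1],q[:,0]]; print(n,deg,'bow',dd[:10].mean().round(1),'jaws',dd[10:].mean().round(1),q[0],q[-1])
E
```

```text
scene -75 bow 9.7 jaws 15.0 [397 251] [380 333]
scene -60 bow 9.0 jaws 20.3 [405 250] [372 335]
scene -45 bow 8.6 jaws 23.9 [410 251] [366 336]
scene -30 bow 8.1 jaws 25.6 [414 254] [361 334]
scene -15 bow 7.3 jaws 24.1 [415 259] [359 330]
scene 0 bow 6.6 jaws 20.5 [414 266] [359 324]
scene 15 bow 7.9 jaws 14.6 [410 273] [362 315]
scene 30 bow 7.1 jaws 6.9 [405 281] [368 306]
scene 45 bow 2.1 jaws 0.4 [398 289] [376 296]
scene 60 bow 0.4 jaws 0.8 [391 297] [386 286]
side -75 bow 1.5 jaws 10.8 [243 266] [212 362]
side -60 bow 0.7 jaws 13.9 [256 272] [199 356]
side -45 bow 3.4 jaws 15.2 [267 280] [188 349]
side -30 bow 10.4 jaws 15.5 [276 290] [178 339]
side -15 bow 15.9 jaws 14.1 [281 301] [171 329]
side 0 bow 17.7 jaws 11.3 [282 312] [168 318]
side 15 bow 15.6 jaws 8.0 [280 322] [168 307]
side 30 bow 10.5 jaws 4.9 [275 330] [172 297]
side 45 bow 5.2 jaws 0.2 [267 337] [179 288]
side 60 bow 1.2 jaws 0.6 [257 341] [190 282]
```

The tongs are pitched jaws-up by about 55° because the pad's front edge held them ahead of their centre of mass. I'll move back, touch the bow to the board, roll them flat along an arc, and regrip farther back with a slightly firmer squeeze.

arm_command:
  increments:
    - {"angular": [0, 0, 0], "translation": [0.25, 0, 0.1], "claw": 0.06}
    - {"angular": [0, 0, 0], "translation": [0.56, 0, 0.3], "claw": 0.06}
    - {"angular": [0, 0, 0], "translation": [0.56, 0, 0.5], "claw": 0.06}
    - {"angular": [0, 0, 0], "translation": [0.56, 0, 0.54], "claw": 0.06}
    - {"angular": [0, 0, 0], "translation": [0.56, 0, 0.54], "claw": 0.06}
    - {"angular": [0, 0, 0], "translation": [0.56, 0, 0.54], "claw": 0.06}

```text
time: 15.85
position: [0.4615, 0.365, 0.0603]
eef_rot: [-3.142, 0.0, -3.058]
ft_force: [0.3, 0.1, -0.8]
gripper_width: 0.0454
grasp_force: 5.1
```

arm_command:
  increments:
    - {"angular": [0, 0, 0], "translation": [0, 0, 0.08], "claw": 0.06}
    - {"angular": [0, 0, 0], "translation": [-0.05, 0, 0.12], "claw": 0.06}
    - {"angular": [0, 0, 0], "translation": [-0.12, 0, 0.18], "claw": 0.06}
    - {"angular": [0, 0, 0], "translation": [-0.19, 0, 0.24], "claw": 0.06}
    - {"angular": [0, 0, 0], "translation": [-0.26, 0, 0.3], "claw": 0.06}
    - {"angular": [0, 0, 0], "translation": [-0.26, 0, 0.3], "claw": 0.06}

```text
time: 16.35
position: [0.4828, 0.3663, 0.035]
eef_rot: [-3.141, -0.001, -3.059]
ft_force: [0.0, -0.5, -0.7]
gripper_width: 0.0456
grasp_force: 5.3
```

arm_command:
  increments:
    - {"angular": [0, 0, 0], "translation": [-0.08, 0, 0.1], "claw": 0.06}
    - {"angular": [0, 0, 0], "translation": [-0.15, 0, 0.2], "claw": 0.06}
    - {"angular": [0, 0, 0], "translation": [-0.22, 0, 0.3], "claw": 0.06}
    - {"angular": [0, 0, 0], "translation": [-0.27, 0, 0.4], "claw": 0.06}
    - {"angular": [0, 0, 0], "translation": [-0.3, 0, 0.48], "claw": 0.06}
    - {"angular": [0, 0, 0], "translation": [-0.32, 0, 0.54], "claw": 0.06}
    - {"angular": [0, 0, 0], "translation": [-0.32, 0, 0.58], "claw": 0.06}
    - {"angular": [0, 0, 0], "translation": [-0.32, 0, 0.58], "claw": 0.06}

```text
time: 17.02
position: [0.5073, 0.3688, -0.0105]
eef_rot: [-3.141, -0.0, -3.058]
ft_force: [-0.1, -0.6, -0.7]
gripper_width: 0.0452
grasp_force: 5.3
```

```bash
python3 - <<'E'
from h import *
s=sensors.get_state(); p=imaging.camera_params('wrist'); a=imaging.grab_frame('wrist')[:,:,::-1]; cv2.imwrite('pics/w9.png',a)
print(s['position'],s['ft_force'],s['grasp_force'],s['gripper_width'])
h=cv2.cvtColor(a,cv2.COLOR_BGR2HSV).astype(int)
for v in range(40,340,12): 
    r=h[v,200:360:5]; print(v,' '.join(('#' if x[1]<75 and x[2]>110 else 'd' if x[2]<70 else 'o' if 8<=x[0]<=25 else '.') for x in r))
E
```

```text
[ 0.50729151  0.36877243 -0.01046371] [-0.08059627 -0.60998044 -0.67695973] 5.30341264558956 0.045178370111263716
40 o o o o o o o o o o o o o o o o o o o o o o . . . . . . . . . .
52 o o o o o o o o o o o o o o o o o o o o o o o o o o o o o o o o
64 o o o o o o o o o o o o o o o o o o o o o o o o o o o o o o o o
76 o o o o o o o o o o o o o o o o o o o o o o o o o o o o o o o o
88 o o o o o o o o o o o o o o o o o o o o o o o o o o o o o o o o
100 o o o o o o o o o o o o # # # # # # # # # o o o o o o o o o o o
112 o o o o o o o o o o o # # o o o o o o o # # # o o o o o o o o o
124 o o o o o o o o o o # # # o o o o o o o o # # o o o o o o o o o
136 o o o o o o o o o o # # o o o o o o o o o # # o o o o o o o o o
148 o o o o o o o o o o # # o o o o o o o o o # # o o o o o o o o o
160 o o o o o o o o o o # # o o o o o o o o o # # o o o o o o o o o
172 o o o o o o o o o o # # o o o o o o o o o o # # o o o o o o o o
184 o o o o o o o o o # # o o o o o o o o o o o # # o o o o o o o o
196 o o o o o o o o o # # o o o o o o o o o o o # # o o o o o o o o
208 o o o o o o o o o # # o o o o o o o o o o o # # o o o o o o o o
220 o o o o o o o o o # # o o o o o o o o o o o # # o o o o o o o o
232 o o o o o o o o o # o o o o o o o o o o o o o # o o o o o o o o
244 o o o o o o o o # # o o o o o o o o o o o o o # o o o o o o o o
256 o o o o o # # d # # o o o o o o o o o o o o o # o o # # o o o o
268 o o d d # # d d # # o o o o o o o o o o o o o # # d # # # d o o
280 o d d # # . d . # # o o o o o o o o o o o o o # # d d # # # d o
292 d d # # # d d . # o o o o o o o o o o o o o o # # d d d # # . d
304 d d d d d d d # # o o o o o o o o o o o o o o o # o d d d d d d
316 d d d d d d o # # o o o o o o o o o o o o o o o # o d d d d d d
328 d d d d d o o # # o o o o o o o o o o o o o o o # # o d d d d d
```

The bow is back at row 95, so the tongs are nearly flat. Releasing, then measuring the bow to place the regrip.

arm_command:
  increments:
    - {"angular": [0, 0, 0], "translation": [0, 0, 0], "claw": 0.2}
    - {"angular": [0, 0, 0], "translation": [0, 0, 0], "claw": 0.3}
    - {"angular": [0, 0, 0], "translation": [0, 0, 0], "claw": 0.45}
    - {"angular": [0, 0, 0], "translation": [0, 0, 0], "claw": 0.45}
    - {"angular": [0, 0, 0], "translation": [0, 0, 0], "claw": 0.45}

```text
time: 17.48
position: [0.5079, 0.3692, -0.0092]
eef_rot: [3.141, 0.001, -3.058]
ft_force: [-0.3, -0.9, -0.2]
gripper_width: 0.062
grasp_force: 0.0
```

```bash
cat >> h.py <<'E'
def tongs(p,a,z,rmax=235):
    h=cv2.cvtColor(a,cv2.COLOR_RGB2HSV).astype(int); m=(h[...,1]<75)&(h[...,2]>110); m[:,:225]=0; m[:,340:]=0; m[rmax:]=0; m[:40]=0
    B,l=blobs(m,1); uv=np.argwhere(l==B[0][0])[:,::-1]; b=uv[uv[:,1]==uv[:,1].min()].mean(0); c=onplane(p,[b],z)[0,:2]
    t=onplane(p,uv,z)[:,:2]-c; ax=-np.array([np.cos(sensors.get_state()['eef_rot'][2]),np.sin(sensors.get_state()['eef_rot'][2])]); n=np.array([-ax[1],ax[0]]); u,v=t@ax,t@n; o=[]
    for q in range(20,100,15):
        k=abs(u-q/1e3)<.003
        if k.any(): o.append((q,round((v[k].max()+v[k].min())*500,1),round((v[k].max()-v[k].min())*1e3,1)))
    return b,c,ax,o
E
python3 - <<'E'
from h import *
s=sensors.get_state(); p=imaging.camera_params('wrist'); a=imaging.grab_frame('wrist')
b,c,ax,o=tongs(p,a,.028); print(b,c,o,'TCP along tongs from grip:',(s['position'][:2]-c)@ax-.092,s['position'],s['gripper_width'],s['grasp_force'])
E
```

```text
[280.5  96. ] [0.42016609 0.36297153] [(20, np.float64(0.0), np.float64(31.0)), (35, np.float64(0.3), np.float64(35.4)), (50, np.float64(-0.1), np.float64(40.6)), (65, np.float64(-0.1), np.float64(44.9))] TCP along tongs from grip: -0.00401868779179633 [ 0.50793222  0.3692227  -0.00915791] 0.06199499520370624 0.0
```

arm_command:
  increments:
    - {"angular": [0, 0, 0], "translation": [0.09, 0, 0.04], "claw": 0.45}
    - {"angular": [0, 0, 0], "translation": [0.09, 0, 0.04], "claw": 0.45}
    - {"angular": [0, 0, 0], "translation": [0.09, 0, 0.04], "claw": 0.2}
    - {"angular": [0, 0, 0], "translation": [0.09, 0, 0.04], "claw": 0.1}
    - {"angular": [0, 0, 0], "translation": [0.09, 0, 0.04], "claw": 0.01}
    - {"angular": [0, 0, 0], "translation": [0.09, 0, 0.04], "claw": 0.01}
    - {"angular": [0, 0, 0], "translation": [0.09, 0, 0.04], "claw": 0.01}
    - {"angular": [0, 0, 0], "translation": [0.09, 0, 0.04], "claw": 0.01}

```text
time: 18.2
position: [0.5011, 0.3688, -0.0119]
eef_rot: [3.141, 0.002, -3.058]
ft_force: [-1.3, -0.3, 5.2]
gripper_width: 0.0433
grasp_force: 7.0
```

arm_command:
  increments:
    - {"angular": [0, 0, 0], "translation": [0, 0, -0.03], "claw": 0.01}
    - {"angular": [0, 0, 0], "translation": [0, 0, -0.07], "claw": 0.01}
    - {"angular": [0, 0, 0], "translation": [0, 0, -0.12], "claw": 0.01}
    - {"angular": [0, 0, 0], "translation": [0, 0, -0.18], "claw": 0.01}
    - {"angular": [0, 0, 0], "translation": [0, 0, -0.25], "claw": 0.01}
    - {"angular": [0, 0, 0], "translation": [0, 0, -0.32], "claw": 0.01}
    - {"angular": [0, 0, 0], "translation": [0, 0, -0.38], "claw": 0.01}
    - {"angular": [0, 0, 0], "translation": [0, 0, -0.4], "claw": 0.01}
    - {"angular": [0, 0, 0], "translation": [0, 0, -0.4], "claw": 0.01}

```text
time: 18.95
position: [0.5012, 0.3688, 0.0203]
eef_rot: [3.14, 0.002, -3.058]
ft_force: [0.5, 0.1, -0.7]
gripper_width: 0.0434
grasp_force: 5.9
```

```bash
python3 - <<'E'
from h import *
s=sensors.get_state(); p=imaging.camera_params('wrist'); a=imaging.grab_frame('wrist')
for z in (.04,.06): b,c,ax,o=tongs(p,a,z); print(z,b,c,o)
print('TCP along tongs from grip:',(s['position'][:2]-c)@ax-.092,s['position'],s['gripper_width'],s['grasp_force'])
E
```

```text
0.04 [281.5 114. ] [0.42120045 0.36383621] [(20, np.float64(-0.2), np.float64(32.7)), (35, np.float64(-0.2), np.float64(35.9)), (50, np.float64(-0.7), np.float64(39.2)), (65, np.float64(-0.7), np.float64(42.6))]
0.06 [281.5 114. ] [0.42079976 0.36360528] [(20, np.float64(-0.4), np.float64(29.1)), (35, np.float64(-0.4), np.float64(32.1)), (50, np.float64(-0.6), np.float64(35.7))]
TCP along tongs from grip: -0.011447460314521318 [0.50119548 0.36884926 0.02029252] 0.043379156483548835 5.947715386573691
```

The tongs are lifted level now (bow row 114, where 116 means flat). Lifting further, gently, and checking again.

arm_command:
  increments:
    - {"angular": [0, 0, 0], "translation": [0, 0, -0.1], "claw": 0.01}
    - {"angular": [0, 0, 0], "translation": [0, 0, -0.25], "claw": 0.01}
    - {"angular": [0, 0, 0], "translation": [0, 0, -0.45], "claw": 0.01}
    - {"angular": [0, 0, 0], "translation": [0, 0, -0.65], "claw": 0.01}
    - {"angular": [0, 0, 0], "translation": [0, 0, -0.85], "claw": 0.01}
    - {"angular": [0, 0, 0], "translation": [0, 0, -1], "claw": 0.01}

```text
time: 19.5
position: [0.5012, 0.3689, 0.102]
eef_rot: [3.14, 0.003, -3.058]
ft_force: [1.2, -0.1, -0.9]
gripper_width: 0.0429
grasp_force: 5.9
```

arm_command:
  increments:
    - {"angular": [0, 0, 0], "translation": [0.01, -0.15, -0.2], "claw": 0.01}
    - {"angular": [0, 0, 0], "translation": [0.02, -0.35, -0.4], "claw": 0.01}
    - {"angular": [0, 0, 0], "translation": [0.04, -0.6, -0.6], "claw": 0.01}
    - {"angular": [0, 0, 0], "translation": [0.05, -0.8, -0.8], "claw": 0.01}
    - {"angular": [0, 0, 0], "translation": [0.07, -0.95, -0.95], "claw": 0.01}
    - {"angular": [0, 0, 0], "translation": [0.07, -0.98, -1], "claw": 0.01}

```text
time: 20.0
position: [0.5026, 0.2886, 0.1827]
eef_rot: [3.14, 0.005, -3.06]
ft_force: [-0.1, 0.3, 0.1]
gripper_width: 0.0433
grasp_force: 5.9
```

```bash
python3 - <<'E'
from h import *
s=sensors.get_state(); p=imaging.camera_params('wrist'); a=imaging.grab_frame('wrist'); z=s['position'][2]+.0425
b,c,ax,o=tongs(p,a,z); print(b,c,o,s['position'],s['gripper_width'],s['grasp_force'])
E
```

```text
[281. 115.] [0.42250328 0.28327656] [(20, np.float64(0.1), np.float64(28.1)), (35, np.float64(-0.1), np.float64(31.4)), (50, np.float64(-0.1), np.float64(34.5))] [0.50263353 0.28859538 0.18273156] 0.043344985314937225 5.9470318257808685
```

The tongs hold level in the grip. Travelling to the stand.

arm_command:
  increments:
    - {"angular": [0, 0, 0], "translation": [0.02, -0.3, -0.2], "claw": 0.01}
    - {"angular": [0, 0, 0], "translation": [0.04, -0.6, -0.4], "claw": 0.01}
    - {"angular": [0, 0, 0], "translation": [0.06, -0.85, -0.6], "claw": 0.01}
    - {"angular": [0, 0, 0], "translation": [0.07, -1, -0.75], "claw": 0.01}

```text
time: 20.38
position: [0.5023, 0.2087, 0.2395]
eef_rot: [3.141, 0.0, -3.058]
ft_force: [-0.3, 0.9, -0.7]
gripper_width: 0.0431
grasp_force: 5.9
```

arm_command:
  increments:
    - {"angular": [0, 0, 0], "translation": [0.02, -0.25, 0], "claw": 0.01}
    - {"angular": [0, 0, 0], "translation": [0.04, -0.5, 0], "claw": 0.01}
    - {"angular": [0, 0, 0], "translation": [0.06, -0.75, 0], "claw": 0.01}
    - {"angular": [0, 0, 0], "translation": [0.07, -1, 0], "claw": 0.01}

```text
time: 20.72
position: [0.5034, 0.1294, 0.2385]
eef_rot: [3.14, -0.0, -3.057]
ft_force: [0.1, -0.1, -1.3]
gripper_width: 0.043
grasp_force: 5.9
```

arm_command:
  increments:
    - {"angular": [0, 0, 0], "translation": [0.02, -0.25, 0], "claw": 0.01}
    - {"angular": [0, 0, 0], "translation": [0.04, -0.5, 0], "claw": 0.01}
    - {"angular": [0, 0, 0], "translation": [0.06, -0.75, 0], "claw": 0.01}
    - {"angular": [0, 0, 0], "translation": [0.07, -1, 0], "claw": 0.01}

```text
time: 21.05
position: [0.5045, 0.0492, 0.2383]
eef_rot: [3.14, -0.0, -3.057]
ft_force: [0.7, -0.0, -1.3]
gripper_width: 0.0432
grasp_force: 5.9
```

arm_command:
  increments:
    - {"angular": [0, 0, 0], "translation": [0.02, -0.25, 0], "claw": 0.01}
    - {"angular": [0, 0, 0], "translation": [0.04, -0.5, 0], "claw": 0.01}
    - {"angular": [0, 0, 0], "translation": [0.06, -0.75, 0], "claw": 0.01}
    - {"angular": [0, 0, 0], "translation": [0.07, -1, 0], "claw": 0.01}

```text
time: 21.38
position: [0.5058, -0.0311, 0.2382]
eef_rot: [3.14, -0.0, -3.057]
ft_force: [0.4, -0.1, -0.6]
gripper_width: 0.0434
grasp_force: 5.9
```

arm_command:
  increments:
    - {"angular": [0, 0, 0], "translation": [0.02, -0.25, 0], "claw": 0.01}
    - {"angular": [0, 0, 0], "translation": [0.04, -0.5, 0], "claw": 0.01}
    - {"angular": [0, 0, 0], "translation": [0.06, -0.7, 0], "claw": 0.01}
    - {"angular": [0, 0, 0], "translation": [0.07, -0.8, 0], "claw": 0.01}
    - {"angular": [0, 0, 0], "translation": [0.07, -0.8, 0], "claw": 0.01}

```text
time: 21.8
position: [0.5056, -0.0961, 0.2381]
eef_rot: [3.141, -0.0, -3.06]
ft_force: [-0.5, 0.8, -0.4]
gripper_width: 0.0433
grasp_force: 5.9
```

```bash
python3 - <<'E'
from h import *
import pickle
np.set_printoptions(precision=4,suppress=True)
s=sensors.get_state(); p=imaging.camera_params('wrist'); a=imaging.grab_frame('wrist'); cv2.imwrite('pics/w10.png',a[:,:,::-1]); pickle.dump((s,p),open('w10.pkl','wb'))
print(s['position'],s['eef_rot'],s['gripper_width'],s['grasp_force'],s['joint_positions'])
b,c,ax,o=tongs(p,a,s['position'][2]+.0425,180); print(b,c,o)
h=cv2.cvtColor(a,cv2.COLOR_RGB2HSV).astype(int); m=(h[...,0]>=6)&(h[...,0]<=24)&(h[...,1]>90)&(h[...,2]>90)
for x in blobs(m,4)[0]: print(x[1],x[2],onplane(p,[x[2]],.08))
for v in range(180,420,8): 
    r=h[v,180:380:5]; print(v,' '.join(('O' if 6<=x[0]<=24 and x[1]>90 and x[2]>90 else '#' if x[1]<75 and x[2]>110 else 'd' if x[2]<70 else '.') for x in r))
E
```

```text
[ 0.5056 -0.0961  0.2381] [ 3.1406 -0.0003 -3.0595] 0.0433358575402119 5.9487738471943885 [-0.3186  0.0348  0.1604  1.6971  0.0008 -0.4007]
[281.5 115. ] [ 0.4257 -0.1011] [(20, np.float64(-0.2), np.float64(28.1))]
[   20     0   108   298 10996] [ 81.1286 181.2698] [[ 0.5223 -0.327   0.08  ]]
[  22    0  121  308 3438] [110.361  153.4369] [[ 0.4868 -0.289   0.08  ]]
[   0  350   81   42 2105] [ 29.2271 369.4214] [[ 0.8252 -0.4489  0.08  ]]
[505 381  55  34 937] [536.7385 393.571 ] [[0.8129 0.3398 0.08  ]]
180 . . . . . . . . . . . . . . # # . . . . . . . . . # # . . . . . . . . . . . . .
188 . . . . . . . . . . . . . . # # . . . . . . . . . . # . . . . . . . . . . . . .
196 . . . . . . . . . . . . . . # # . . . . . . . . . . # . . . . . . . . . . . . .
204 . . . . . . . . . . . . . . # # # # # # # # # # . . # . . . . . . . . . . . . .
212 . . . . . . . . . . . . . # # # # # # # # # # # # # # # . . . . . . . . . . . .
220 . . . . . . . . . . . # # # # # # # # # # # # # # # # # . . . . . . . . . . . #
228 . . . . . . . . . . # # # # # # # # # # # # # # # # # # # . . . . . . . . . . #

[... 1231 characters left out ...]
 . . # . . d d d d d d d d d
356 d . d d d d d d d d . # . . . . . . . . . . . . . . . . # . d d d d d d d d d .
364 O O d d d d d d d d d d d d d d d d d . . . d d d d d d d d d d d d d d d d d .
372 O . d d d d d d d d d d d d d d d d d d d d d d d d d d d d d d d d d d d d d .
380 O . d d d d d d d d d d d d d d d d d d d d d d d d d d d d d d d d d d d d d O
388 O . d d d d d d d d d d d d d d d d d d d d d d d d d d d d d d d d d d d d d O
396 O d d d d d d d d d d d d d d d d d d d d d d d d d d d d d d d d d d d d d d d
404 d d d d d d d d d d d d d d d d d d d d d d d d d d d d d d d d d d d d d d d d
412 d d d d d d d d d d d d d d d d d d d d d d d d d d d d d d d d d d d d d d d d
```

```bash
python3 - <<'E'
from h import *
import pickle
np.set_printoptions(precision=4,suppress=True)
s,p=pickle.load(open('w10.pkl','rb')); a=cv2.imread('pics/w10.png'); h=cv2.cvtColor(a,cv2.COLOR_BGR2HSV).astype(int)
m=(h[...,0]>=4)&(h[...,0]<=26)&(h[...,1]>70)&(h[...,2]>80); k=np.zeros_like(m); k[225:285,245:310]=m[225:285,245:310]
x=blobs(k,1)[0][0]; st=x[1]; print(st,x[2]); c=np.array([st[0]+st[2]/2-.5,st[1]+st[3]/2-.5])
for z in (.074,.078,.082): q=onplane(p,[c,(st[0],c[1]),(st[0]+st[2]-1,c[1]),(c[0],st[1]),(c[0],st[1]+st[3]-1)],z); print(z,q[0],'size',np.linalg.norm(q[1]-q[2]),np.linalg.norm(q[3]-q[4]))
print('tri w scene', tri(imaging.camera_params('scene'),[(231.4,187.4)],p,[c]))
w=(h[...,1]<75)&(h[...,2]>110); w[:,:225]=0; w[:,335:]=0
print([ (v,np.flatnonzero(w[v])[[0,-1]]) for v in (212,220,228,236,244,252,260)])
t=np.argwhere(w[:,240:320].any(1)); print(onplane(p,[(280,203),(280,288),(230,244),(327,244)],.05))
M=np.array([.5973,-.0937]); 
E
```

```text
[257 236  33  31 755] [273.0464 250.8609]
0.074 [ 0.5975 -0.0955  0.074 ] size 0.04125935205734723 0.04311946226667697
0.078 [ 0.5955 -0.0956  0.078 ] size 0.04077059623411993 0.04260867168887107
0.082 [ 0.5934 -0.0957  0.082 ] size 0.040281840410892646 0.04209788111106529
tri w scene [[ 0.5955 -0.0961  0.079   0.0015]]
[(212, array([243, 315])), (220, array([235, 317])), (228, array([230, 322])), (236, array([228, 325])), (244, array([227, 326])), (252, array([227, 325])), (260, array([239, 319]))]
[[ 0.5397 -0.0912  0.05  ]
 [ 0.6687 -0.0804  0.05  ]
 [ 0.6041 -0.1545  0.05  ]
 [ 0.5933 -0.0221  0.05  ]]
```

Muffin at (0.596, −0.0955), dome measured 42 mm across, height 0.079, all plausible. Aligning the jaws and coming down to just above it.

arm_command:
  increments:
    - {"angular": [0, 0, 0], "translation": [0.01, -0.05, 0.2], "claw": 0.01}
    - {"angular": [0, 0, 0], "translation": [0.01, -0.09, 0.45], "claw": 0.01}
    - {"angular": [0, 0, 0], "translation": [0.01, -0.09, 0.7], "claw": 0.01}
    - {"angular": [0, 0, 0], "translation": [0.01, -0.09, 0.95], "claw": 0.01}
    - {"angular": [0, 0, 0], "translation": [0.01, -0.09, 1], "claw": 0.01}

```text
time: 22.27
position: [0.5033, -0.1002, 0.1548]
eef_rot: [3.138, -0.005, -3.056]
ft_force: [-1.0, 0.2, -2.1]
gripper_width: 0.0433
grasp_force: 5.9
```

arm_command:
  increments:
    - {"angular": [0, 0, 0], "translation": [0, 0, 0.25], "claw": 0.01}
    - {"angular": [0, 0, 0], "translation": [0, 0, 0.5], "claw": 0.01}
    - {"angular": [0, 0, 0], "translation": [0, 0, 0.75], "claw": 0.01}
    - {"angular": [0, 0, 0], "translation": [0, 0, 0.95], "claw": 0.01}
    - {"angular": [0, 0, 0], "translation": [0, 0, 0.95], "claw": 0.01}
    - {"angular": [0, 0, 0], "translation": [0, 0, 0.95], "claw": 0.01}

```text
time: 22.77
position: [0.505, -0.1013, 0.0828]
eef_rot: [3.14, -0.001, -3.057]
ft_force: [-0.6, 0.5, 0.5]
gripper_width: 0.0433
grasp_force: 5.9
```

```bash
python3 - <<'E'
from h import *
np.set_printoptions(precision=4,suppress=True)
s=sensors.get_state(); p=imaging.camera_params('wrist'); a=imaging.grab_frame('wrist'); cv2.imwrite('pics/w11.png',a[:,:,::-1])
b,c,ax,o=tongs(p,a,s['position'][2]+.04,200); J=c+.171*ax; d=np.array([.596,-.0955])-J
print(s['position'],s['eef_rot'],s['gripper_width'],s['grasp_force'],b,c,o,'jaw',J,'muffin-jaw along',d@ax,'left',d@[-ax[1],ax[0]])
h=cv2.cvtColor(a,cv2.COLOR_RGB2HSV).astype(int); m=(h[...,0]>=4)&(h[...,0]<=26)&(h[...,1]>70)&(h[...,2]>80); m[:240]=0; m[:,:225]=0; m[:,345:]=0
x=blobs(m,1)[0][0]; st=x[1]; print('orange',st,x[2],onplane(p,[(st[0]+st[2]/2-.5,st[1])],.08))
# side and scene check: muffin cap and jaws
for n,(r0,r1,c0,c1) in dict(scene=(150,235,180,290),side=(170,245,190,300)).items():
    P=imaging.camera_params(n); im=imaging.grab_frame(n); cv2.imwrite(f'pics/{n}11.png',im[:,:,::-1]); h=cv2.cvtColor(im,cv2.COLOR_RGB2HSV)[r0:r1,c0:c1].astype(int)
    print(n)
    for v in range(0,r1-r0,3): print(r0+v,''.join(('O' if 6<=x[0]<=22 and x[1]>90 and x[2]>90 else '#' if x[1]<75 and x[2]>140 else '+' if x[1]<75 and x[2]>90 else 'd' if x[2]<60 else '.') for x in h[v,::2]))
E
```

```text
[ 0.505  -0.1013  0.0828] [ 3.1402 -0.0008 -3.0566] 0.04330888863689814 5.948750677343924 [281.5 115. ] [ 0.4251 -0.1066] [(20, np.float64(-0.2), np.float64(28.7)), (35, np.float64(-0.1), np.float64(31.6))] jaw [ 0.5955 -0.0922] muffin-jaw along 0.0001828348541066065 left -0.003370463106102643
orange [ 250  323   53   42 1739] [275.9758 343.5819] [[ 0.5726 -0.0973  0.08  ]]
scene
150 ........OO......O.OOOOOOOO..........+.dd..........####.
153 ................OOOOOOOO............+..d......d..+#####
156 ...........OOOOOOOOO................+.+.++.......+####.
159 ........OOOO.OOO.................++####++++...++######.
162 .....OOOOOOO.................+##########..#+..######...
165 OOOOOOOO.................##########+.....+#+..###......
168 OOOOO...............###########........+####+..........
171 O.................#########.........+######............
174 ..................####...........+######...............
177 .............................+#######..................
180 ..........................+########....................
183 ...................####+#########....................
[... 1827 characters left out ...]
############..#########.................
212 ..............#########################................
215 .............##########################................
218 .............#########################+................
221 ..............#######################+.................
224 ...............#####################...................
227 ..................###############+.....................
230 ..................###############+.....................
233 ...................##############......................
236 .....................##########........................
239 .......................................................
242 .......................................................
```

The offset is 3.4 mm sideways. I'll correct it and lower around the muffin.

arm_command:
  increments:
    - {"angular": [0, 0, 0], "translation": [0, -0.04, 0.05], "claw": 0.01}
    - {"angular": [0, 0, 0], "translation": [0, -0.04, 0.12], "claw": 0.01}
    - {"angular": [0, 0, 0], "translation": [0, -0.04, 0.25], "claw": 0.01}
    - {"angular": [0, 0, 0], "translation": [0, -0.04, 0.37], "claw": 0.01}
    - {"angular": [0, 0, 0], "translation": [0, -0.04, 0.48], "claw": 0.01}
    - {"angular": [0, 0, 0], "translation": [0, -0.04, 0.57], "claw": 0.01}
    - {"angular": [0, 0, 0], "translation": [0, -0.04, 0.62], "claw": 0.01}
    - {"angular": [0, 0, 0], "translation": [0, -0.04, 0.62], "claw": 0.01}
    - {"angular": [0, 0, 0], "translation": [0, -0.04, 0.62], "claw": 0.01}

```text
time: 23.67
position: [0.5054, -0.1054, 0.0329]
eef_rot: [3.141, -0.0, -3.058]
ft_force: [-0.0, 0.4, -0.8]
gripper_width: 0.0434
grasp_force: 5.9
```

```bash
cat > chk.py <<'E'
from h import *
np.set_printoptions(precision=4,suppress=True)
s=sensors.get_state(); p=imaging.camera_params('wrist'); a=imaging.grab_frame('wrist')
b,c,ax,o=tongs(p,a,s['position'][2]+.04,200); J=c+.171*ax; d=np.array([.596,-.0955])-J
print(s['position'],s['ft_force'],s['gripper_width'],s['grasp_force'],'bow',b,o,'jaw',J,'muffin-jaw along',d@ax,'left',d@[-ax[1],ax[0]])
h=cv2.cvtColor(a,cv2.COLOR_RGB2HSV).astype(int); m=(h[...,0]>=4)&(h[...,0]<=26)&(h[...,1]>70)&(h[...,2]>80); m[:300]=0; m[:,:225]=0; m[:,345:]=0
print('orange',[(x[1]) for x in blobs(m,2)[0]])
for v in range(316,372,5): print(v,''.join(('O' if 4<=x[0]<=26 and x[1]>70 and x[2]>80 else '#' if x[1]<75 and x[2]>110 else 'd' if x[2]<70 else '.') for x in h[v,200:360:3]))
pts={}
for n,(r0,r1,c0,c1) in dict(scene=(140,235,190,290),side=(165,245,190,300)).items():
    im=imaging.grab_frame(n); h=cv2.cvtColor(im,cv2.COLOR_RGB2HSV).astype(int); m=(h[...,0]>=6)&(h[...,0]<=22)&(h[...,1]>90)&(h[...,2]>90); k=np.zeros_like(m); k[r0:r1,c0:c1]=m[r0:r1,c0:c1]
    print(n,[(x[1].tolist(),x[2].round(1).tolist()) for x in blobs(k,4)[0]])
E
python3 chk.py
```

```text
[ 0.5054 -0.1054  0.0329] [-0.0315  0.3969 -0.8053] 0.043398278631979495 5.948616635869257 bow [281.5 115. ] [(20, np.float64(-0.2), np.float64(28.6)), (35, np.float64(-0.4), np.float64(32.1))] jaw [ 0.596  -0.0963] muffin-jaw along 0.00011520881300213823 left 0.0008161778809619212
orange [array([249, 301,   1,   1,   1], dtype=int32), array([252, 300,   1,   1,   1], dtype=int32)]
316 ddddddddddd.##############################dddddddddddd
321 ddddddddddd################################ddddddddddd
326 dddddddddd.################################ddddddddddd
331 ddddddddd.#################################.dddddddddd
336 ddddddddd####################################ddddddddd
341 ddddddddd.##################################.ddddddddd
346 dddddddddd##################################dddddddddd
351 dddddddddd##################################dddddddddd
356 dddddddddd.#################################dddddddddd
361 dddddddddddddddddddd...########..ddddddddddddddddddddd
366 dddddddddddddddddddddddddddddddddddddddddddddddddddddd
371 dddddddddddddddddddddddddddddddddddddddddddddddddddddd
scene [([190, 141, 38, 27, 313], [210.3, 153.8]), ([224, 182, 16, 12, 146], [231.5, 187.9]), ([202, 145, 5, 4, 8], [203.9, 146.4]), ([195, 149, 4, 2, 4], [196.5, 149.5])]
side [([215, 165, 57, 30, 870], [242.1, 183.3]), ([284, 184, 16, 12, 112], [289.6, 189.4]), ([237, 198, 15, 11, 110], [244.1, 203.5]), ([190, 165, 4, 9, 25], [191.1, 168.2])]
```

Muffin undisturbed and the jaws are centred on it. Closing on it gradually.

arm_command:
  increments:
    - {"angular": [0, 0, 0], "translation": [0, 0, 0], "claw": -0.05}
    - {"angular": [0, 0, 0], "translation": [0, 0, 0], "claw": -0.1}
    - {"angular": [0, 0, 0], "translation": [0, 0, 0], "claw": -0.14}
    - {"angular": [0, 0, 0], "translation": [0, 0, 0], "claw": -0.18}
    - {"angular": [0, 0, 0], "translation": [0, 0, 0], "claw": -0.21}
    - {"angular": [0, 0, 0], "translation": [0, 0, 0], "claw": -0.21}
    - {"angular": [0, 0, 0], "translation": [0, 0, 0], "claw": -0.21}

```text
time: 24.4
position: [0.506, -0.1058, 0.0335]
eef_rot: [-3.141, 0.001, -3.058]
ft_force: [0.4, -0.6, 0.2]
gripper_width: 0.0345
grasp_force: 25.1
```

arm_command:
  increments:
    - {"angular": [0, 0, 0], "translation": [0, 0, 0], "claw": -0.26}
    - {"angular": [0, 0, 0], "translation": [0, 0, 0], "claw": -0.26}
    - {"angular": [0, 0, 0], "translation": [0, 0, 0], "claw": -0.26}

```text
time: 24.65
position: [0.506, -0.1057, 0.0336]
eef_rot: [3.141, 0.001, -3.058]
ft_force: [0.1, -1.4, 0.5]
gripper_width: 0.0329
grasp_force: 53.4
```

```bash
python3 chk.py
```

```text
[ 0.506  -0.1057  0.0336] [ 0.1141 -1.3815  0.5271] 0.03294100981649619 53.36506416555494 bow [280.5 114. ] [(20, np.float64(-0.2), np.float64(27.7)), (35, np.float64(0.1), np.float64(29.1))] jaw [ 0.5961 -0.097 ] muffin-jaw along 4.2669204026339607e-05 left 0.0015132608881706518
orange []
316 ddddddddddddddd.######################.ddddddddddddddd
321 ddddddddddddddd########################ddddddddddddddd
326 dddddddddddddd.########################ddddddddddddddd
331 dddddddddddd.##########################..ddddddddddddd
336 dddddddddddd.############################.dddddddddddd
341 dddddddddddd.############################.dddddddddddd
346 ddddddddddddd############################ddddddddddddd
351 ddddddddddddd############################ddddddddddddd
356 ddddddddddddd############################ddddddddddddd
361 dddddddddddddddddddd...########....ddddddddddddddddddd
366 dddddddddddddddddddddddddddddddddddddddddddddddddddddd
371 dddddddddddddddddddddddddddddddddddddddddddddddddddddd
scene [([190, 141, 38, 27, 315], [210.1, 153.9]), ([224, 181, 15, 12, 143], [230.6, 186.8]), ([204, 146, 3, 3, 5], [205.0, 146.6]), ([193, 148, 1, 2, 2], [193.0, 148.5])]
side [([216, 165, 56, 30, 871], [242.3, 183.4]), ([236, 198, 17, 10, 121], [244.1, 202.5]), ([283, 184, 17, 12, 113], [289.6, 189.6]), ([190, 165, 4, 9, 24], [191.0, 168.3])]
```

Firm grip: 53 N at 33 mm. Lifting gently.

arm_command:
  increments:
    - {"angular": [0, 0, 0], "translation": [0, 0, -0.04], "claw": -0.26}
    - {"angular": [0, 0, 0], "translation": [0, 0, -0.1], "claw": -0.26}
    - {"angular": [0, 0, 0], "translation": [0, 0, -0.18], "claw": -0.26}
    - {"angular": [0, 0, 0], "translation": [0, 0, -0.28], "claw": -0.26}
    - {"angular": [0, 0, 0], "translation": [0, 0, -0.38], "claw": -0.26}
    - {"angular": [0, 0, 0], "translation": [0, 0, -0.48], "claw": -0.26}
    - {"angular": [0, 0, 0], "translation": [0, 0, -0.58], "claw": -0.26}
    - {"angular": [0, 0, 0], "translation": [0, 0, -0.68], "claw": -0.26}
    - {"angular": [0, 0, 0], "translation": [0, 0, -0.7], "claw": -0.26}
    - {"angular": [0, 0, 0], "translation": [0, 0, -0.7], "claw": -0.26}

```text
time: 25.63
position: [0.5066, -0.1059, 0.0907]
eef_rot: [-3.141, 0.003, -3.058]
ft_force: [0.2, 0.1, -0.9]
gripper_width: 0.0328
grasp_force: 53.3
```

```bash
python3 chk.py | grep -v dddd
```

```text
[ 0.5066 -0.1059  0.0907] [ 0.2281  0.1232 -0.8812] 0.032802827909319904 53.31147937104106 bow [280.5 114. ] [(20, np.float64(-0.2), np.float64(27.6)), (35, np.float64(0.1), np.float64(29.1))] jaw [ 0.5966 -0.0972] muffin-jaw along -0.00046779363533227104 left 0.0017557788336169102
orange []
scene [([190, 141, 43, 27, 353], [211.9, 153.3]), ([222, 165, 18, 12, 158], [229.4, 170.6]), ([245, 140, 5, 6, 22], [246.5, 142.6]), ([198, 145, 2, 3, 3], [198.3, 146.0])]
side [([216, 165, 57, 27, 597], [236.3, 180.8]), ([190, 165, 4, 9, 25], [191.1, 168.2]), ([284, 183, 10, 4, 21], [287.4, 185.0]), ([223, 171, 2, 3, 3], [223.3, 172.0])]
```

Muffin lifted about 57 mm in the scene view, cap shape unchanged (upright). Carrying it 0.22 m over to the plate.

arm_command:
  increments:
    - {"angular": [0, 0, 0], "translation": [0, 0.06, 0], "claw": -0.26}
    - {"angular": [0, 0, 0], "translation": [0, 0.18, 0], "claw": -0.26}
    - {"angular": [0, 0, 0], "translation": [0, 0.34, 0], "claw": -0.26}
    - {"angular": [0, 0, 0], "translation": [0, 0.53, 0], "claw": -0.26}
    - {"angular": [0, 0, 0], "translation": [0, 0.72, 0], "claw": -0.26}
    - {"angular": [0, 0, 0], "translation": [0, 0.92, 0], "claw": -0.26}

```text
time: 26.28
position: [0.499, -0.0304, 0.0891]
eef_rot: [3.141, 0.0, -3.057]
ft_force: [0.6, 0.4, -1.1]
gripper_width: 0.0327
grasp_force: 53.3
```

arm_command:
  increments:
    - {"angular": [0, 0, 0], "translation": [0, 0.19, 0], "claw": -0.26}
    - {"angular": [0, 0, 0], "translation": [0, 0.38, 0], "claw": -0.26}
    - {"angular": [0, 0, 0], "translation": [0, 0.56, 0], "claw": -0.26}
    - {"angular": [0, 0, 0], "translation": [0, 0.74, 0], "claw": -0.26}
    - {"angular": [0, 0, 0], "translation": [0, 0.92, 0], "claw": -0.26}

```text
time: 26.7
position: [0.4926, 0.0432, 0.0892]
eef_rot: [3.141, 0.0, -3.057]
ft_force: [-0.4, 0.8, -1.1]
gripper_width: 0.0325
grasp_force: 53.3
```

arm_command:
  increments:
    - {"angular": [0, 0, 0], "translation": [0, 0.18, 0], "claw": -0.26}
    - {"angular": [0, 0, 0], "translation": [0, 0.36, 0], "claw": -0.26}
    - {"angular": [0, 0, 0], "translation": [0, 0.54, 0], "claw": -0.26}
    - {"angular": [0, 0, 0], "translation": [0, 0.7, 0], "claw": -0.26}
    - {"angular": [0, 0, 0], "translation": [0, 0.82, 0], "claw": -0.26}
    - {"angular": [0, 0, 0], "translation": [0, 0.89, 0], "claw": -0.26}
    - {"angular": [0, 0, 0], "translation": [0, 0.92, 0], "claw": -0.26}
    - {"angular": [0, 0, 0], "translation": [0, 0.92, 0], "claw": -0.26}
    - {"angular": [0, 0, 0], "translation": [0, 0.92, 0], "claw": -0.26}
    - {"angular": [0, 0, 0], "translation": [0, 0.92, 0], "claw": -0.26}

```text
time: 27.53
position: [0.4873, 0.1139, 0.0894]
eef_rot: [3.142, 0.001, -3.059]
ft_force: [-0.4, 0.5, -1.1]
gripper_width: 0.0328
grasp_force: 53.3
```

```bash
python3 - <<'E'
from h import *
np.set_printoptions(precision=4,suppress=True)
s=sensors.get_state(); print(s['position'],s['eef_rot'],s['gripper_width'],s['grasp_force'],np.abs(s['dq']).max()); C={};P={}
for n,(r0,r1,c0,c1) in dict(scene=(185,280,235,330),side=(190,300,170,300)).items():
    P[n]=imaging.camera_params(n); im=imaging.grab_frame(n); cv2.imwrite(f'pics/{n}12.png',im[:,:,::-1]); h=cv2.cvtColor(im,cv2.COLOR_RGB2HSV).astype(int); m=(h[...,0]>=6)&(h[...,0]<=22)&(h[...,1]>90)&(h[...,2]>90); k=np.zeros_like(m); k[r0:r1,c0:c1]=m[r0:r1,c0:c1]
    B=blobs(k,2)[0]; C[n]=B[0][2]; print(n,[x[1] for x in B])
    w=(h[...,1]<90)&(h[...,2]>110); q=onplane(P[n],np.argwhere(w[:,:])[:,::-1],.014)[:,:2]; q=q[np.linalg.norm(q-[.578,.1235],axis=1)<.1]; print('plate box',q.min(0),q.max(0))
print('muffin cap',tri(P['scene'],[C['scene']],P['side'],[C['side']]))
E
```

```text
[0.4873 0.1139 0.0894] [ 3.1416  0.0007 -3.0585] 0.03277647293873886 53.33510265452787 0.0049133378623014345
scene [array([275, 216,  20,  16, 225], dtype=int32), array([269, 212,   1,   1,   1], dtype=int32)]
plate box [0.494  0.0267] [0.6569 0.2049]
side [array([217, 224,  20,  11, 174], dtype=int32), array([216, 190,  45,   4, 121], dtype=int32)]
plate box [0.4979 0.0381] [0.6611 0.2018]
muffin cap [[0.5808 0.1246 0.1358 0.0011]]
```

The muffin cap is at (0.581, 0.125, z 0.136), so its underside is about 105 mm up. It's within 1 cm of the plate's centre and at rest, so I'm handing in.

```bash
python3 -c "
from h import *
print(order.sign_off())"
```

```text
the job is handed in; nothing more can be done
None
```

I handed the job in at about 28 s with the muffin gripped in the tongs, measured about 105 mm above the tea plate and within 1 cm of its middle; the sign-off gave no verdict, and the first lift slipped and needed a regrip on the board.

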